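# Put the raised copper beaker away in the dust cabinet

### The job

Put the round-bottomed copper beaker away in the dust cabinet: push the handleless green door in near its free edge and let go so that its touch catch pops it ajar, swing it wide open, and set the beaker upright and centred in the steel ring stand inside. Then swing the door shut and press it until the catch holds it closed again. Leave the other things on the bench as they are and do not knock the beaker over.

Things in the scene. Friction and masses are not known exactly. Their poses are not given: they have to be found in the camera images.
- door (a joint): Door angle (rad): 0 closed and held by the catch, growing as it swings towards the robot, stop at 1.95; stays where left. Push-push touch catch: pushed slowly (20 mm/s) near its free edge the closed door gives 6 mm under 3 N to a firm stop (push there with 8 N); let go, it springs ajar to 0.18 (50 mm). To shut it, push it slowly to 5 mm past 0, to the firm stop, and let go: it returns to 0, held.
- door_hinge (a point): Point on the door's vertical hinge line, 152 mm above the bench, at the cabinet's left front edge (+y side). Turns with the cabinet only: x into the cabinet, y left, z up. Closed, the door's inner face is at x = 0, its outer face at x = -16 mm, its free edge at y = -276 mm. At any angle a point of the inner face at distance r from the hinge lies at x = -r sin(angle), y = -r cos(angle).
- door_corner (a point): Upper free corner of the door's outer face, 276 mm from the hinge line, 294 mm above the bench; turns with the door: x through it from outer to inner face, y to the hinge, z up. The door: flat green panel without handle, 276 mm wide, 284 high (lower edge 10 mm above the bench), 16 thick, 0.9 kg. A 31 mm striker pin stands on its inner face 36 mm above the bench, 30 mm from the free edge.
- cabinet_front (a point): Middle of the carcass's lower front edge, on the bench: x straight into the cabinet, y left, z up. Carcass: box 280 mm wide, 250 deep, 300 high, 12 mm panels (white sides, clear roof and back), fixed, open only in front (opening 256 mm wide, from 12 to 288 mm above the bench). The closed door's inner face is 6 mm in front of it. The catch's black parts sit low at the opening's right.
- ring_seat (a point): Centre of the ring stand's bore at its upper edge: inside the cabinet, midway between the side walls, 80 mm behind the carcass's front plane, 62 mm above the bench, 226 mm below the roof. The stand: dark steel ring, level, 70 mm outside, 42 mm bore, 8 mm thick, on three thin legs, fixed to the cabinet's floor. The seated beaker's centre is 26.5 mm above this point.
- beaker_center (a point): Centre of the copper beaker, half-way up; z to its mouth. Open round cup, 56 mm in diameter, 72 mm high, hemispherical bottom (radius 28 mm), straight sides from 28 mm above its lowest point to the rim, 0.2 to 0.33 kg, heavy at the bottom. It starts upright in a rubber ring on the bench, its centre 48.5 mm above the bench (lowest point 12.5 mm, rim 84.5 mm).
- rest_top (a point): Centre of the upper edge of the black rubber ring that holds the beaker at the start: 74 mm outside, 42 mm bore, 22 mm high, fixed to the bench.
- tin: Bystander: steel tin with a yellow label, 66 mm in diameter, 95 mm high, upright on the bench; origin at the centre of its underside.
- jar: Bystander: amber glass jar with a red cap, 60 mm in diameter, 85 mm high, upright on the bench; origin at the centre of its underside.
- hammer: Bystander: hammer lying flat on the bench to the right of the cabinet, handle along its own x axis; origin on the bench.
Not all that is in view belongs to the job. Of the things shaped like the part that bears beaker_center, the copper one is meant.

How it is judged:
On the way, in this order (a step that is already met when the one before it is completed fails the run):
1. the closed door, pushed and let go, has popped ajar by itself (value of joint door between 0.1 and 0.32 rad and contact force between each of the arm, the fingers and door below 0.3 N), for 0.15 s.
2. the door is swung wide open (over 70 degrees) (value of joint door above 1.22 rad), for 0.2 s.
3. the beaker stands released, upright and centred in the ring stand (horizontal distance between beaker_center and ring_seat below 0.006 m and z of beaker_center in the frame of ring_seat between 0.0225 and 0.0305 m and angle between beaker_center's own z axis and vertical below 0.12 rad and contact force between the fingers and beaker below 0.1 N and linear speed of beaker below 0.02 m/s), for 0.3 s.
At the end, for the whole second after the job is handed in: The door is closed and held by its catch (within 0.012 rad, 3 mm at the free edge) and still; the beaker is at rest in the ring stand, centre within 6 mm of the ring's axis sideways, 22.5 to 30.5 mm above the ring's upper edge, axis within 7 degrees of vertical (horizontal distance between beaker_center and ring_seat below 0.006 m and z of beaker_center in the frame of ring_seat between 0.0225 and 0.0305 m and angle between beaker_center's own z axis and vertical below 0.12 rad and value of joint door between -0.012 and 0.012 rad and velocity of joint door between -0.05 and 0.05 rad/s and linear speed of beaker below 0.02 m/s); the robot touches nothing.
It fails at once if the beaker is tipped over (more than 50 degrees) (angle between beaker_center's own z axis and vertical above 0.87 rad).
It fails at once if the tin is shifted by more than 25 mm or knocked over (distance of tin from where it was at the start of the episode above 0.025 m or angle between tin's own z axis and vertical above 0.35 rad).
It fails at once if the jar is shifted by more than 25 mm or knocked over (distance of jar from where it was at the start of the episode above 0.025 m or angle between jar's own z axis and vertical above 0.35 rad).
It fails at once if the hammer is shifted by more than 25 mm (distance of hammer from where it was at the start of the episode above 0.025 m).
It also fails if it takes over 67 s, if anything falls off the work surface, if the arm or the gripper's body presses on something with over 40 N, if the wrist force passes 120 N, or if a joint passes its speed limit or range.

### The arm

A 6-joint arm with a two-finger parallel gripper is mounted at the origin on the work surface. World frame = base frame: x ahead of the robot, y to its left, z up, the work surface at z = 0. Lengths are in m, angles in rad, forces in N, time in s.
With the tool pointing down it reaches from about 0.4 to 0.825 m from the base axis. Payload 7 kg.
Tool frame: the origin (TCP) lies midway between the tips of the shut fingers; the grasp point (between the pads) lies bot.tcp_to_grasp behind it (bot.tcp_to_grasp is the distance from the TCP to the grasp point, in m); z points along the fingers, y is the line along which they close (so a half turn about z gives the same grasp; the last joint's range is limited). The gripper opens to 85 mm and grips with 20 to 120 N. Pads are 22 mm wide; open, the fingers measure 114 mm over their backs; the gripper's body (76 mm by 85 mm) begins 54 mm behind the grasp point. The pads swing forward as they close: fully open they stand 13 mm farther back than shut.
Start: joints at [1.586, 0.359, 0.012, 0, -1.224, -0.288], TCP at [0.182, 0.65, 0.231] pointing down, gripper open.
Joint ranges: [-3.07, 3.07], [-1.43, 2.12], [-1.02, 1.25], [-3.03, 1.67], [-3.05, -0], [-3.03, 3.03]. Speed limits (rad/s): [2.39, 2.39, 3.01, 3.14, 3.14, 3.14].

### API

Orientations are given as a rotation vector (axis times angle).
In Python, from workcell import bot gives the robot as it stands.
- The arm moves only by the shell command python3 -m creep 'ROWS' [FORCE]. ROWS is JSON, a list of rows, each an object with "jaw": the closure in counts, from 0 (fully open) to 255 (shut); "translation": the shift along the tool's x, y, z as a fraction of full scale, a list of three; "twist": the turn, a rotation vector about the tool's x, y, z as a fraction of full scale, a list of three. In form: [{"jaw": jaw, "translation": [x, y, z], "twist": [rx, ry, rz]}, ...]. A call has 1 to 5 rows; each row is the pose to reach, as a shift and turn from the pose commanded when the call began, along the tool's axes at that moment; what a row does not reach only later rows make up. Full scale, the value 1, is 250 mm for a shift and pi/2 rad for a turn. A row lasts 1/10 s, in which the tool goes at most 50 mm and 8.59 degrees, less where a joint would pass 70% of its speed; a pose out of reach is approached as far as the arm can. A call with a number of a shift or a turn outside -1 to 1 is refused whole. A call with a gripper value outside its range is refused whole. The fingers move at their own pace and stop on an object; FORCE is the grip in N (left out, the last holds). Time passes only in rows, so rows that repeat a pose let the fingers close. It gives the time, the measured TCP pose, the force, the opening and the grip force at its end, in the units of the state.
- bot.observe(): the state, without advancing time (a new reading comes with each control period).
- bot.capture(name): name is "scene" or "top"; returns (picture, depth): 384x512x3 uint8, blue, green, red; 384x512 float32, m along the optical axis (not along the pixel's ray), 0 where there is no reading.
- bot.camera_info(name): a dict with "K" (3x3 intrinsics, pixels), "distortion" ([k1, k2, p1, p2, k3] as OpenCV has them; the pictures are not rectified), "camera_from_world" (4x4, takes a point from world to camera coordinates). Camera axes: x right, y up, looking along -z (the intrinsics and any distortion apply to the point x, -y, -z); pixel columns grow to the right and rows downward; lengths in m; the calibration is good to about 2 mm. A picture is of the moment at which its call begins. camera_info takes no time and is no camera call.
- bot.hand_in(): hands the job in; it is judged then, once.
The state is a dict: "time": time; "qpos": joint angles; "joint_velocities": joint speeds; "effort": joint torques, N m; "position": TCP position; "tcp_rot": TCP orientation; "ft_force": force on the tool from outside, world axes, zero at the start; "moment": the same for the moment, N m; "grip_width": finger opening in m; "finger_force": force on a finger pad.
Only numpy, scipy, OpenCV 4.12 (cv2) and the standard library are available. Lean on these libraries where they do the work, as an engineer would, in place of code of your own. Each camera call takes 0.05 s, during which the arm holds its last target. There are 200 camera calls.

## Working session

There is one attempt and no reset: what is moved stays moved. The work goes in short steps, Python scripts to look and compute and a shell command to move; the robot and the scene stay as the last step left them, time stands still between calls to the robot, and variables do not carry over. Pictures are saved under pics/ and viewed, at most 13 in all, crops included, and the job is handed in when it is done.

```bash
ls; mkdir -p pics
python3 - <<'E'
from workcell import bot
import cv2,numpy as np
for n in("scene","top"):
    p,d=bot.capture(n); cv2.imwrite(f"pics/{n}0.png",p); np.save(f"pics/{n}0.npy",d); print(n,bot.camera_info(n))
print(bot.observe(),bot.tcp_to_grasp)
E
```

```text
pics
scene {'K': array([[393.32267181,   0.        , 257.01027269],
       [  0.        , 393.32267181, 190.12688786],
       [  0.        ,   0.        ,   1.        ]]), 'distortion': array([-0.01388778,  0.        ,  0.        ,  0.        ,  0.        ]), 'camera_from_world': array([[-0.99525833,  0.09676063, -0.00991098,  0.51599283],
       [-0.09303608, -0.91728795,  0.38720422, -0.09414421],
       [ 0.0283749 ,  0.38629031,  0.9219407 , -1.13514628],
       [ 0.        ,  0.        ,  0.        ,  1.        ]])}
top {'K': array([[385.6105272 ,   0.        , 252.15271272],
       [  0.        , 385.6105272 , 193.72633206],
       [  0.        ,   0.        ,   1.        ]]), 'distortion': array([0.00407982, 0.        , 0.        , 0.        , 0.        ]), 'camera_from_world': array([[-0.00865009, -0.99977097, -0.01957517, -0.05911564],
       [ 0.99690325, -0.01015209,  0.07797981, -0.50162099],
       [-0.07816068, -0.01884001,  0.99676274, -1.16621668],
       [ 0.        ,  0.        ,  0.        ,  1.        ]])}
{'time': 0.1, 'qpos': array([ 1.58611203e+00,  3.59327000e-01,  1.11570238e-02, -3.13482620e-04,
       -1.22408570e+00, -2.88078750e-01]), 'joint_velocities': array([-0.00013039, -0.00047515,  0.00169542,  0.00133341,  0.0013032 ,
        0.00152741]), 'effort': array([-3.29006616e-04, -5.84763086e+01,  2.94111443e+01,  6.95464969e+00,
       -3.19649509e-03,  8.29651611e-06]), 'position': array([0.18176214, 0.6496272 , 0.23045173]), 'tcp_rot': array([ 3.11092511e+00, -4.27092057e-01, -1.11214937e-04]), 'ft_force': array([-0.10011087, -0.32354531, -1.11595673]), 'moment': array([ 0.00802393, -0.02536986, -0.0061758 ]), 'finger_force': 0.0, 'grip_width': 0.08566099454328256} 0.0187
```

View pics/scene0.png

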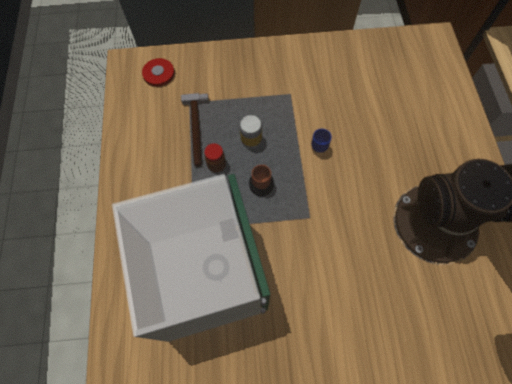

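View pics/top0.png

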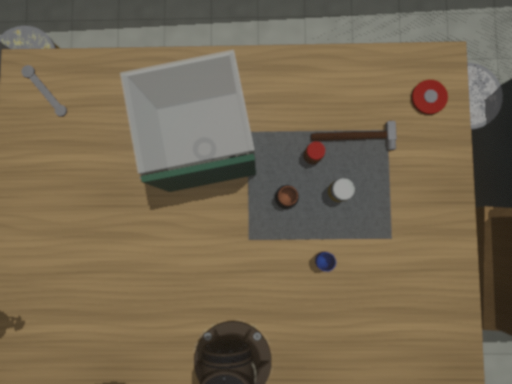

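The scene view shows the copper beaker in its black ring at (261,180), the jar at (214,155), the tin at (251,130), the cabinet around (190,260), and the green door's top running from (232,180) to (266,300). In the top view the beaker is at (287,197), the door edge runs from (143,178) on the hinge side to (253,155), and the ring stand is at (204,148).

```bash
cat > h.py <<'E'
import numpy as np,cv2
from workcell import bot
from scipy.spatial.transform import Rotation as R
def cloud(n,p=None,d=None):
    if p is None: p,d=bot.capture(n)
    c=bot.camera_info(n); h,w=d.shape
    uv=np.stack(np.meshgrid(np.arange(w),np.arange(h)),-1).reshape(-1,1,2).astype(np.float64)
    xy=cv2.undistortPoints(uv,c["K"],c["distortion"]).reshape(h,w,2)
    z=d.astype(float)
    P=np.stack([xy[...,0]*z,-xy[...,1]*z,-z],-1)
    T=np.linalg.inv(c["camera_from_world"])
    return p,d,P@T[:3,:3].T+T[:3,3]
def circ(q):
    A=np.c_[2*q,np.ones(len(q))]; s=np.linalg.lstsq(A,(q**2).sum(1),rcond=None)[0]
    return s[:2],np.sqrt(s[2]+s[:2]@s[:2])
E
python3 - <<'E'
from h import *
for n in("scene","top"):
    p=cv2.imread(f"pics/{n}0.png"); d=np.load(f"pics/{n}0.npy")
    p,d,W=cloud(n,p,d); hsv=cv2.cvtColor(p,cv2.COLOR_BGR2HSV); H,S,V=[hsv[...,i].astype(int) for i in range(3)]
    ok=d>0
    g=ok&(H>60)&(H<95)&(S>90)&(W[...,2]>.02)
    q=W[g]; t=q[q[:,2]>.285]
    print(n,"door n",len(q),"top z",np.median(t[:,2]))
    for nm,(a) in (("top",t),("face",q[q[:,2]<.27])):
        if len(a)<10: continue
        xy=a[:,:2];c=xy.mean(0);u=np.linalg.svd(xy-c)[2][0];u=u*np.sign(u[1]);s=(xy-c)@u
        e=(xy-c)@np.array([u[1],-u[0]])
        print(nm,len(a),"yaw",np.arctan2(-u[0],u[1]),"ends",c+u*s.max(),c+u*s.min(),s.max()-s.min(),"thick",np.percentile(e,[2,50,98]))
    roi={"scene":(240,285,160,200),"top":(270,305,180,215)}[n]
    m=np.zeros_like(ok);m[roi[2]:roi[3],roi[0]:roi[1]]=1
    b=W[m&ok&(W[...,2]>.03)&(S>70)];r=b[b[:,2]>.079]
    print("beaker maxz",b[:,2].max(),len(r),circ(r[:,:2]), "mean",r.mean(0))
    k=W[m&ok&(W[...,2]>.018)&(W[...,2]<.026)]
    if len(k)>8: print("rest",len(k),k.mean(0),circ(k[:,:2]))
    for nm,ro,zr in (("tin",{"scene":(238,265,112,148),"top":(328,360,173,205)}[n],.088),("jar",{"scene":(200,228,140,175),"top":(303,330,138,165)}[n],.078)):
        m=np.zeros_like(ok);m[ro[2]:ro[3],ro[0]:ro[1]]=1
        k=W[m&ok&(W[...,2]>zr)];print(nm,k.mean(0),k[:,2].max())
    ro={"scene":(198,235,248,285),"top":(190,220,133,165)}[n]
    m=np.zeros_like(ok);m[ro[2]:ro[3],ro[0]:ro[1]]=1
    k=W[m&ok];print("ringroi z",np.percentile(k[:,2],[2,25,50,75,98]))
    k=k[(k[:,2]>.05)&(k[:,2]<.075)]
    if len(k)>8: print("ring",len(k),k.mean(0),circ(k[:,:2]))
    im=p[ro[2]-15:ro[3]+15,ro[0]-15:ro[1]+15]; cv2.imwrite(f"pics/{n}ring.png",cv2.resize(im,None,fx=6,fy=6))
E
cd pics; python3 -c "
import cv2,numpy as np
a=cv2.imread('scenering.png');b=cv2.imread('topring.png');h=max(a.shape[0],b.shape[0])
f=lambda i:cv2.copyMakeBorder(i,0,h-i.shape[0],0,0,0)
c=np.hstack([f(a),f(b)]);print(c.shape);cv2.imwrite('rings.png',c)"
```

```text
scene door n 208 top z 0.29419446710915265
top 208 yaw 0.18302923608123264 ends [0.51830962 0.19285969] [ 0.56706522 -0.07054061] 0.267874648117763 thick [-0.00549818  0.0001584   0.00508218]
beaker maxz 0.2970804185087824 75 (array([ 0.51907038, -0.11144364]), np.float64(0.07039231881943687)) mean [ 0.49408153 -0.15950408  0.09452581]
rest 190 [ 0.48848091 -0.15878701  0.02194253] (array([ 0.48879168, -0.16288866]), np.float64(0.027684487319755344))
tin [ 0.50429869 -0.32549126  0.09472561] 0.09996132400393976
jar [ 0.61890782 -0.24943476  0.085915  ] 0.300303493245868
ringroi z [0.29734027 0.29921113 0.30007659 0.30097127 0.30301169]
top door n 2 top z 0.29608331144826106
beaker maxz 0.09033615728093647 55 (array([ 0.49150018, -0.16918561]), np.float64(0.026293319230109816)) mean [ 0.48964267 -0.16818564  0.08458158]
rest 227 [ 0.48738416 -0.16532332  0.02213642] (array([ 0.48982   , -0.16762146]), np.float64(0.027137909900086816))
tin [ 0.50770136 -0.32756451  0.09540542] 0.10191634642849912
jar [ 0.62203246 -0.25234525  0.08530903] 0.09103442147562202
ringroi z [0.01146469 0.29870759 0.30027654 0.301549   0.30408148]
(402, 762, 3)
```

View pics/rings.png

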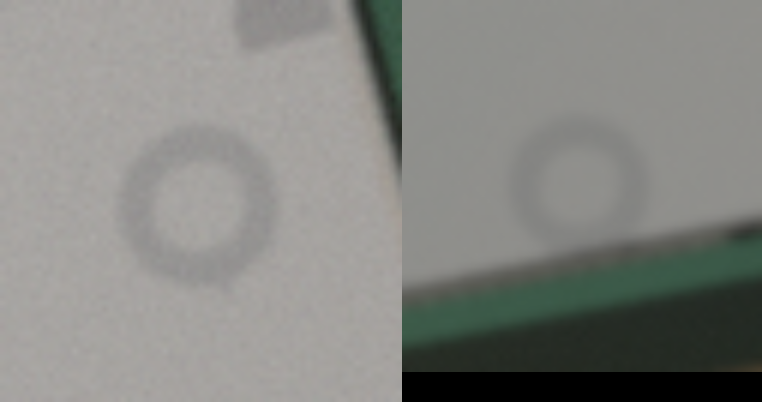

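Run:
```python
from h import *
def ray(n,uv,z):
    c=bot.camera_info(n);x=cv2.undistortPoints(np.array([[uv]],float),c["K"],c["distortion"])[0,0]
    T=np.linalg.inv(c["camera_from_world"]);d=T[:3,:3]@[x[0],-x[1],-1];o=T[:3,3]
    return o+d*(z-o[2])/d[2]
for n,uv in(("scene",(215.6,266.75)),("top",(203.9,148.1))): print("ring",n,ray(n,uv,.06))
def clean(n):
    p=cv2.imread(f"pics/{n}0.png"); d=np.load(f"pics/{n}0.npy");return cloud(n,p,d)
for n in("scene","top"):
    p,d,W=clean(n)
    hsv=cv2.cvtColor(p,cv2.COLOR_BGR2HSV)
    m=(d>0)&(abs(W[...,2]-.3)<.008)&(hsv[...,1]<60)
    k,l,st,ce=cv2.connectedComponentsWithStats(m.astype(np.uint8)); i=1+st[1:,4].argmax()
    q=W[l==i][:,:2].astype(np.float32); r=cv2.minAreaRect(q);print(n,"roof",r,np.radians(r[2]),q.mean(0), "corners",cv2.boxPoints(r).round(4).tolist())
    from math import cos,sin
    # beaker rim via copper mask
    roi={"scene":(240,285,160,200),"top":(270,305,180,215)}[n]
    m=np.zeros(d.shape,bool);m[roi[2]:roi[3],roi[0]:roi[1]]=1
    cop=m&(d>0)&(hsv[...,0]<15)&(hsv[...,1]>80)&(W[...,2]>.076)&(W[...,2]<.092)
    b=W[cop];print("rim",len(b),cv2.minEnclosingCircle(b[:,:2].astype(np.float32)),b[:,2].mean())
    k=m&(d>0)&(abs(W[...,2]-.022)<.006)
    print("rest",cv2.minEnclosingCircle(W[k][:,:2].astype(np.float32)))
```

```text
ring scene [0.634627   0.07761432 0.06      ]
ring top [0.6366774  0.07906538 0.06      ]
scene roof ((0.6781297922134399, 0.0859527513384819), (0.25090670585632324, 0.28168827295303345), 10.823461532592773) 0.18890504020669546 [0.67783165 0.09560601] corners [[0.5285000205039978, 0.20069999992847443], [0.5813999772071838, -0.07590000331401825], [0.8277999758720398, -0.02879999950528145], [0.7749000191688538, 0.24779999256134033]]
rim 95 ((0.4898505210876465, -0.16804403066635132), 0.029019931331276894) 0.0816411935650466
rest ((0.4883032441139221, -0.16772675514221191), 0.037104517221450806)
top roof ((0.6805999875068665, 0.08685332536697388), (0.2516113221645355, 0.28088557720184326), 10.998632431030273) 0.19196234913810642 [0.67838836 0.08599968] corners [[0.5303000211715698, 0.20069999992847443], [0.583899974822998, -0.07500000298023224], [0.8309000134468079, -0.027000000700354576], [0.7773000001907349, 0.24869999289512634]]
rim 60 ((0.4912489056587219, -0.16895899176597595), 0.02759682945907116) 0.08349780931228974
rest ((0.49179598689079285, -0.16947530210018158), 0.037031181156635284)
```

Ring, roof, rest and rim all agree to about 2 mm with the given sizes. I'll write the planning helper (it prints numbers only) and plan the first move.

```bash
cat >> h.py <<'E'
YAW=.190; ex=np.array([np.cos(YAW),np.sin(YAW),0]); ey=np.array([-np.sin(YAW),np.cos(YAW),0]); ez=np.array([0,0,1.])
C=np.array([.679,.0864,0]); FRONT=C-.125*ex; HINGE=FRONT-.006*ex+.138*ey; RING=FRONT+.080*ex+.062*ez
BEAK=np.array([.4903,-.1685,.0485])
def hp(x,y,z): return HINGE+x*ex+y*ey+z*ez          # hinge frame, z above bench
def dp(th,r,n,z): # door: distance r, n = offset along inner normal
    return hp(-r*np.sin(th)+n*np.cos(th),-r*np.cos(th)-n*np.sin(th),z)
def rot(az,pitch): # tool z pitched 'pitch' below horizontal toward az, tool y horizontal (az-90deg)
    h=np.array([np.cos(az),np.sin(az),0]); zt=np.cos(pitch)*h-np.sin(pitch)*ez
    yt=np.array([np.sin(az),-np.cos(az),0]); return R.from_matrix(np.c_[np.cross(yt,zt),yt,zt])
def pos(): s=bot.observe(); return s["position"],R.from_rotvec(s["tcp_rot"])
def plan(targets,p=None,r=None,cal=5):
    """each: (pos,rot) -> fractions in the frame of the present pose"""
    if p is None: p,r=pos()
    for t,q in targets:
        d=r.inv().apply(t-p)/.25; w=(r.inv()*q).as_rotvec()/(np.pi/2)
        print("T",d.round(4).tolist(),"W",w.round(4).tolist(),"rows>=%.1f"%max(np.linalg.norm(t-p)/.05,np.linalg.norm(w)*90/8.59))
def st():
    s=bot.observe(); print("t%.2f"%s["time"],"p",s["position"].round(4),"q",s["qpos"].round(3),"F",s["ft_force"].round(1),"w%.4f g%.1f"%(s["grip_width"],s["finger_force"]))
    p=s["position"]-HINGE; print("hingeframe",(p@ex).round(4),(p@ey).round(4),s["position"][2].round(4))
E
python3 - <<'E'
from h import *
print(HINGE,RING)
D=rot(YAW,np.pi/2)
p,r=pos()
m=np.array([.34,.30,.26]); m2=np.array([.50,.0,.26]); t=hp(-.06,-.255,.24); print(m,t)
half=R.from_rotvec([0,0,0])
plan([(p+(np.array([.40,.25,.25])-p)*.5,D),(np.array([.40,.25,.25]),D)])
plan([(hp(-.08,-.15,.25),D),(t,D)],np.array([.40,.25,.25]),D)
E
python3 -m creep 2>&1 | head -5
```

```text
[0.52429492 0.19717607 0.        ] [0.63480981 0.07790135 0.062     ]
[0.34 0.3  0.26] [ 0.51353368 -0.06456654  0.24      ]
T [0.6357, 0.6521, -0.038] W [0.0009, 0.0001, -0.2947] rows>=4.6
T [1.2715, 1.3042, -0.0761] W [0.0009, 0.0001, -0.2947] rows>=9.1
T [0.1283, 0.9014, 0.0] W [0.0, 0.0, 0.0] rows>=4.6
T [0.2083, 1.3214, 0.04] W [0.0, 0.0, 0.0] rows>=6.7
invalid input
```

```bash
python3 -m creep '[{"jaw":255,"translation":[0.636,0.652,-0.04],"twist":[0,0,-0.295]},{"jaw":255,"translation":[0.636,0.652,-0.04],"twist":[0,0,-0.295]},{"jaw":255,"translation":[0.636,0.652,-0.04],"twist":[0,0,-0.295]},{"jaw":255,"translation":[0.636,0.652,-0.04],"twist":[0,0,-0.295]},{"jaw":255,"translation":[0.636,0.652,-0.04],"twist":[0,0,-0.295]}]'
python3 - <<'E'
from h import *
st(); D=rot(YAW,np.pi/2); plan([(np.array([.40,.25,.25]),D),(hp(-.08,-.15,.25),D),(hp(-.06,-.255,.24),D)])
E
```

```text
time: 0.6
position: [0.292, 0.447, 0.2414]
tcp_rot: [3.127, 0.298, -0.0]
ft_force: [0.1, 1.2, -0.3]
grip_width: 0.0125
finger_force: 0.0
t0.60 p [0.292  0.447  0.2414] q [ 1.36   0.12  -0.282 -0.    -1.169  0.402] F [ 0.1  1.2 -0.3] w0.0125 g0.0
hingeframe -0.181 0.2892 0.2414
T [0.2754, 0.8554, -0.034] W [0.0002, 0.0002, 0.0001] rows>=4.5
T [0.4035, 1.7568, -0.0338] W [0.0002, 0.0002, 0.0001] rows>=9.0
T [0.4834, 2.1768, 0.0063] W [0.0002, 0.0002, 0.0001] rows>=11.1
```

```bash
python3 -m creep '[{"jaw":255,"translation":[0.275,0.855,-0.034],"twist":[0,0,0]},{"jaw":255,"translation":[0.275,0.855,-0.034],"twist":[0,0,0]},{"jaw":255,"translation":[0.275,0.855,-0.034],"twist":[0,0,0]},{"jaw":255,"translation":[0.275,0.855,-0.034],"twist":[0,0,0]},{"jaw":255,"translation":[0.275,0.855,-0.034],"twist":[0,0,0]}]' >/dev/null
python3 -m creep '[{"jaw":255,"translation":[0.13,0.9,0],"twist":[0,0,0]},{"jaw":255,"translation":[0.13,0.9,0],"twist":[0,0,0]},{"jaw":255,"translation":[0.13,0.9,0],"twist":[0,0,0]},{"jaw":255,"translation":[0.13,0.9,0],"twist":[0,0,0]},{"jaw":255,"translation":[0.13,0.9,0],"twist":[0,0,0]}]' >/dev/null
python3 -m creep '[{"jaw":255,"translation":[0.08,0.42,0.04],"twist":[0,0,0]},{"jaw":255,"translation":[0.08,0.42,0.04],"twist":[0,0,0]},{"jaw":255,"translation":[0.08,0.42,0.04],"twist":[0,0,0]},{"jaw":255,"translation":[0.08,0.42,0.04],"twist":[0,0,0]}]'
python3 - <<'E'
from h import *
st(); D=rot(YAW,np.pi/2); plan([(hp(-.06,-.255,.24),D)])
p,d=bot.capture("scene"); cv2.imwrite("pics/s1.png",p)
E
```

```text
time: 2.0
position: [0.513, -0.0624, 0.2389]
tcp_rot: [3.128, 0.293, -0.003]
ft_force: [0.3, 0.4, 0.8]
grip_width: 0.0
finger_force: 0.0
t2.00 p [ 0.513  -0.0624  0.2389] q [ 0.259  0.093 -0.319 -0.    -1.161  1.499] F [0.3 0.4 0.8] w0.0000 g0.0
hingeframe -0.0601 -0.2527 0.2389
T [0.0006, 0.009, -0.0045] W [-0.0, 0.0012, -0.0019] rows>=0.1
```

View pics/s1.png

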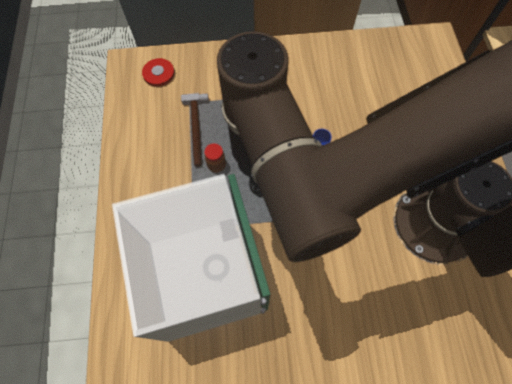

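The arm stands in front of the free edge and nothing is disturbed (door top at (232,180)–(266,300)). Approach, then push slowly.

```bash
python3 -m creep '[{"jaw":255,"translation":[0.05,0,0],"twist":[0,0,0]},{"jaw":255,"translation":[0.1,0,0],"twist":[0,0,0]},{"jaw":255,"translation":[0.1,0,0],"twist":[0,0,0]}]' | grep -E "pos|force"
python3 -m creep '[{"jaw":255,"translation":[0.008,0,0],"twist":[0,0,0]},{"jaw":255,"translation":[0.016,0,0],"twist":[0,0,0]},{"jaw":255,"translation":[0.024,0,0],"twist":[0,0,0]},{"jaw":255,"translation":[0.032,0,0],"twist":[0,0,0]},{"jaw":255,"translation":[0.04,0,0],"twist":[0,0,0]}]'| grep -E "pos|force"
python3 -c "from h import *;st()"
```

```text
position: [0.5394, -0.0545, 0.2398]
ft_force: [-0.2, -0.4, -0.2]
finger_force: 0.0
position: [0.547, -0.0542, 0.2398]
ft_force: [-4.2, 0.7, 1.1]
finger_force: 0.0
t2.85 p [ 0.547  -0.0542  0.2398] q [ 0.258  0.148 -0.253 -0.    -1.171  1.504] F [-4.2  0.7  1.1] w0.0002 g0.0
hingeframe -0.0252 -0.2511 0.2398
```

```bash
python3 -m creep '[{"jaw":255,"translation":[0.008,0,0],"twist":[0,0,0]},{"jaw":255,"translation":[0.016,0,0],"twist":[0,0,0]},{"jaw":255,"translation":[0.024,0,0],"twist":[0,0,0]}]'| grep -E "pos|force"
python3 -c "from h import *;st()"
```

```text
position: [0.5488, -0.0541, 0.239]
ft_force: [-24.3, -2.1, 10.5]
finger_force: 0.0
t3.15 p [ 0.5488 -0.0541  0.239 ] q [ 2.560e-01  1.560e-01 -2.440e-01 -1.000e-03 -1.180e+00  1.505e+00] F [-24.3  -2.1  10.5] w0.0003 g0.0
hingeframe -0.0234 -0.2514 0.239
```

Firm stop reached (24 N). Release: back off well clear.

```bash
python3 -m creep '[{"jaw":255,"translation":[-0.08,0,0],"twist":[0,0,0]},{"jaw":255,"translation":[-0.24,0,0],"twist":[0,0,0]},{"jaw":255,"translation":[-0.4,0,0],"twist":[0,0,0]},{"jaw":255,"translation":[-0.4,0,0],"twist":[0,0,0]},{"jaw":255,"translation":[-0.4,0,0],"twist":[0,0,0]}]'| grep -E "pos|force"
python3 - <<'E'
from h import *
st()
p,d,W=cloud("scene");cv2.imwrite("pics/s2.png",p)
hsv=cv2.cvtColor(p,cv2.COLOR_BGR2HSV);g=(d>0)&(hsv[...,0]>60)&(hsv[...,0]<95)&(hsv[...,1]>90)&(abs(W[...,2]-.294)<.006)
a=W[g][:,:2];c=a.mean(0);u=np.linalg.svd(a-c)[2][0];u*=np.sign(u[1]);s=(a-c)@u
print(len(a),"door angle",YAW-np.arctan2(-u[0],u[1]),np.arctan2(-u[0],u[1]),"free end hf",[(np.r_[c+u*s.min(),0]-HINGE)@e for e in(ex,ey)])
E
```

```text
position: [0.4555, -0.072, 0.2408]
ft_force: [1.6, 0.1, -0.1]
finger_force: 0.0
t3.65 p [ 0.4555 -0.072   0.2408] q [ 0.272 -0.011 -0.424  0.    -1.154  1.489] F [ 1.6  0.1 -0.1] w-0.0001 g0.0
hingeframe -0.1184 -0.2513 0.2408
205 door angle 0.1066368015217583 0.0833631984782417 free end hf [np.float64(-0.036666616853891644), np.float64(-0.27018342410414037)]
```

```bash
cat >> h.py <<'E'
def door(save=None):
    p,d,W=cloud("scene")
    if save: cv2.imwrite(save,p)
    hsv=cv2.cvtColor(p,cv2.COLOR_BGR2HSV);g=(d>0)&(hsv[...,0]>60)&(hsv[...,0]<95)&(hsv[...,1]>90)&(abs(W[...,2]-.294)<.006)
    a=W[g][:,:2]-HINGE[:2];h=np.c_[a@ex[:2],a@ey[:2]];c=h.mean(0);u=np.linalg.svd(h-c)[2][0]
    if u@c<0:u=-u
    s=(h-c)@u; print(len(a),"door angle %.3f"%np.arctan2(-u[0],-u[1]),"far end",c+u*s.max())
E
python3 -m creep '[{"jaw":255,"translation":[0,0,0],"twist":[0,0,0]},{"jaw":255,"translation":[0,0,0],"twist":[0,0,0]},{"jaw":255,"translation":[0,0,0],"twist":[0,0,0]},{"jaw":255,"translation":[0,0,0],"twist":[0,0,0]},{"jaw":255,"translation":[0,0,0],"twist":[0,0,0]}]'| grep -E "force"
python3 - <<'E'
from h import *
door("pics/s3.png"); D=rot(YAW,np.pi/2)
print("to beside, behind, hook"); plan([(hp(-.118,-.325,.24),D),(hp(-.02,-.325,.24),D),(hp(-.02,-.262,.24),D)])
E
```

```text
ft_force: [-0.4, 1.1, -0.6]
finger_force: 0.0
273 door angle 0.183 far end [-0.0563653  -0.26673234]
to beside, behind, hook
T [0.002, 0.2952, -0.0013] W [0.0, 0.0002, 0.0004] rows>=1.5
T [0.394, 0.2955, -0.0015] W [0.0, 0.0002, 0.0004] rows>=2.5
T [0.3942, 0.0435, -0.0015] W [0.0, 0.0002, 0.0004] rows>=2.0
```

View pics/s3.png

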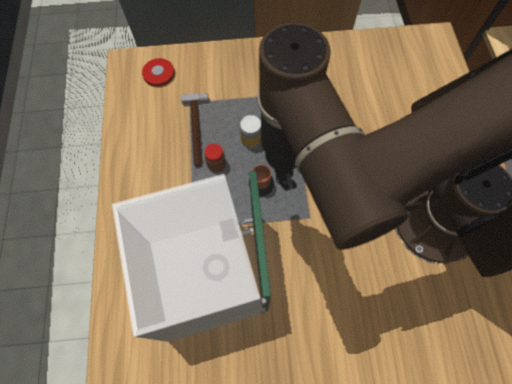

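Door is ajar at 0.183, free edge at (252,172). Hook a finger behind it.

```bash
python3 -m creep '[{"jaw":255,"translation":[0,0.15,0],"twist":[0,0,0]},{"jaw":255,"translation":[0,0.295,0],"twist":[0,0,0]},{"jaw":255,"translation":[0.2,0.295,0],"twist":[0,0,0]},{"jaw":255,"translation":[0.394,0.295,0],"twist":[0,0,0]},{"jaw":255,"translation":[0.394,0.295,0],"twist":[0,0,0]}]'| grep -E "force"
python3 -m creep '[{"jaw":255,"translation":[0,-0.12,0],"twist":[0,0,0]},{"jaw":255,"translation":[0,-0.252,0],"twist":[0,0,0]},{"jaw":255,"translation":[0,-0.252,0],"twist":[0,0,0]}]'| grep -E "force"
python3 - <<'E'
from h import *
st(); D=rot(YAW,np.pi/2); p,r=pos()
for a in np.arange(.3,1.91,.1): 
    rr=.25-.075*np.clip((a-.3)/1.3,0,1); print("%.1f"%a,end=" ");plan([(dp(a,rr,.016,.24),D)],p,r)
E
```

```text
ft_force: [-0.9, -0.3, -0.9]
finger_force: 0.0
ft_force: [0.8, -0.5, 0.8]
finger_force: 0.0
t5.05 p [ 0.5535 -0.0615  0.2397] q [ 2.410e-01  1.600e-01 -2.380e-01 -1.000e-03 -1.173e+00  1.523e+00] F [ 0.8 -0.5  0.8] w0.0001 g0.0
hingeframe -0.0202 -0.2595 0.2397
0.3 T [-0.1534, -0.0641, -0.0012] W [-0.0003, 0.0001, 0.0017] rows>=0.8
0.4 T [-0.2404, -0.1138, -0.0011] W [-0.0003, 0.0001, 0.0017] rows>=1.3
0.5 T [-0.3199, -0.171, -0.0011] W [-0.0003, 0.0001, 0.0017] rows>=1.8
0.6 T [-0.3913, -0.2346, -0.0011] W [-0.0003, 0.0001, 0.0017] rows>=2.3
0.7 T [-0.4542, -0.3037, -0.001] W [-0.0003, 0.0001, 0.0017] rows>=2.7
0.8 T [-0.5082, -0.3771, -0.001] W [-0.0003, 0.0001, 0.0017] rows>=3.2
0.9 T [-0.5531, -0.4537, -0.0009] W [-0.0003, 0.0001, 0.0017] rows>=3.6
1.0 T [-0.5888, -0.5326, -0.0009] W [-0.0003, 0.0001, 0.0017] rows>=4.0
1.1 T [-0.6153, -0.6127, -0.0008] W [-0.0003, 0.0001, 0.0017] rows>=4.3
1.2 T [-0.6327, -0.6929, -0.0008] W [-0.0003, 0.0001, 0.0017] rows>=4.7
1.3 T [-0.6413, -0.7722, -0.0008] W [-0.0003, 0.0001, 0.0017] rows>=5.0
1.4 T [-0.6414, -0.8497, -0.0007] W [-0.0003, 0.0001, 0.0017] rows>=5.3
1.5 T [-0.6335, -0.9246, -0.0007] W [-0.0003, 0.0001, 0.0017] rows>=5.6
1.6 T [-0.6182, -0.996, -0.0007] W [-0.0003, 0.0001, 0.0017] rows>=5.9
1.7 T [-0.6188, -1.0663, -0.0006] W [-0.0003, 0.0001, 0.0017] rows>=6.2
1.8 T [-0.6125, -1.1363, -0.0006] W [-0.0003, 0.0001, 0.0017] rows>=6.5
1.9 T [-0.5992, -1.2053, -0.0006] W [-0.0003, 0.0001, 0.0017] rows>=6.7
```

```bash
python3 -m creep '[{"jaw":255,"translation":[-0.07,-0.03,0],"twist":[0,0,0]},{"jaw":255,"translation":[-0.153,-0.064,0],"twist":[0,0,0]},{"jaw":255,"translation":[-0.24,-0.114,0],"twist":[0,0,0]},{"jaw":255,"translation":[-0.32,-0.171,0],"twist":[0,0,0]},{"jaw":255,"translation":[-0.391,-0.235,0],"twist":[0,0,0]}]'| grep -E "ft_force|pos"
python3 -m creep '[{"jaw":255,"translation":[-0.063,-0.069,0],"twist":[0,0,0]},{"jaw":255,"translation":[-0.117,-0.142,0],"twist":[0,0,0]},{"jaw":255,"translation":[-0.162,-0.219,0],"twist":[0,0,0]},{"jaw":255,"translation":[-0.198,-0.298,0],"twist":[0,0,0]},{"jaw":255,"translation":[-0.224,-0.378,0],"twist":[0,0,0]}]'| grep -E "ft_force|pos"
python3 -m creep '[{"jaw":255,"translation":[-0.018,-0.08,0],"twist":[0,0,0]},{"jaw":255,"translation":[-0.026,-0.159,0],"twist":[0,0,0]},{"jaw":255,"translation":[-0.026,-0.237,0],"twist":[0,0,0]},{"jaw":255,"translation":[-0.018,-0.312,0],"twist":[0,0,0]},{"jaw":255,"translation":[-0.003,-0.383,0],"twist":[0,0,0]}]'| grep -E "ft_force|pos"
python3 -c "
from h import *
st();door('pics/s4.png')"
```

```text
position: [0.446, -0.0249, 0.24]
ft_force: [1.8, -0.1, 1.7]
position: [0.3733, 0.0576, 0.2401]
ft_force: [0.3, -0.8, 0.6]
position: [0.3547, 0.1517, 0.2401]
ft_force: [-1.3, -1.3, 1.6]
t6.55 p [0.3547 0.1517 0.2401] q [ 0.925 -0.155 -0.553  0.    -1.172  0.837] F [-1.3 -1.3  1.6] w-0.0001 g0.0
hingeframe -0.1751 -0.0126 0.2401
118 door angle 1.712 far end [-0.26781872  0.04645758]
```

```bash
python3 -m creep '[{"jaw":255,"translation":[0,-0.07,0],"twist":[0,0,0]},{"jaw":255,"translation":[0.006,-0.14,0],"twist":[0,0,0]},{"jaw":255,"translation":[0.013,-0.18,0],"twist":[0,0,0]},{"jaw":255,"translation":[0.013,-0.18,0],"twist":[0,0,0]}]'| grep -E "ft_force|pos"
python3 - <<'E'
from h import *
st();door()
G=rot(.05,.75); p,r=pos(); P=np.array([.40,-.03,.24])
w=(r.inv()*G).as_rotvec(); plan([(P,r*R.from_rotvec(w*.8)),(P,G)])
E
```

```text
position: [0.3497, 0.1931, 0.24]
ft_force: [1.7, -14.3, 7.2]
t7.00 p [0.3497 0.1931 0.24  ] q [ 1.009 -0.123 -0.53   0.004 -1.171  0.751] F [  1.7 -14.3   7.2] w-0.0001 g0.0
hingeframe -0.1722 0.029 0.24
126 door angle 1.949 far end [-0.2267178   0.09872248]
T [0.0283, 0.9144, 0.0053] W [-0.0265, 0.4179, 0.069] rows>=4.6
T [0.0283, 0.9144, 0.0053] W [-0.0331, 0.5224, 0.0862] rows>=5.6
```

```bash
python3 -m creep '[{"jaw":255,"translation":[0,0.2,0],"twist":[0,0,0]},{"jaw":100,"translation":[0.01,0.4,0],"twist":[-0.008,0.08,0.01]},{"jaw":0,"translation":[0.02,0.6,0],"twist":[-0.014,0.17,0.025]},{"jaw":0,"translation":[0.028,0.8,0],"twist":[-0.02,0.26,0.04]},{"jaw":0,"translation":[0.028,0.914,0],"twist":[-0.025,0.35,0.055]}]'| grep -E "ft_force|pos"
python3 - <<'E'
from h import *
st();G=rot(.05,.75); z=G.apply([0,0,1]); g=BEAK+np.array([0,0,.012])+.024*z
print(g);plan([(g-.09*z+[0,0,.03],G),(g,G)])
E
```

```text
position: [0.4077, -0.0328, 0.2554]
ft_force: [-0.8, -22.0, -21.8]
t7.55 p [ 0.4077 -0.0328  0.2554] q [ 0.651 -0.54  -1.018  0.448 -0.669  0.729] F [ -0.8 -22.  -21.8] w0.0583 g0.0
hingeframe -0.1579 -0.2038 0.2554
[ 0.50783859 -0.16762234  0.04414067]
T [-0.1789, 0.5635, 0.4525] W [-0.0212, 0.1781, 0.0267] rows>=3.7
T [-0.1416, 0.5774, 0.9011] W [-0.0212, 0.1781, 0.0267] rows>=5.4
```

Run:
```python
from h import *
st();G=rot(.05,.75); z=G.apply([0,0,1]); g=BEAK+np.array([0,0,.012])+.024*z
p,r=pos();plan([(np.array([.47,-.1,.24]),r),(g+[0,0,.13],G),(g,G)])
```

```text
t7.55 p [ 0.4077 -0.0328  0.2554] q [ 0.651 -0.54  -1.018  0.448 -0.669  0.729] F [ -0.8 -22.  -21.8] w0.0583 g0.0
hingeframe -0.1579 -0.2038 0.2554
T [0.1569, 0.2931, 0.1663] W [0.0, 0.0, 0.0] rows>=1.9
T [0.1262, 0.5777, 0.4554] W [-0.0212, 0.1781, 0.0267] rows>=3.7
T [-0.1416, 0.5774, 0.9011] W [-0.0212, 0.1781, 0.0267] rows>=5.4
```

```bash
python3 -m creep '[{"jaw":0,"translation":[0.08,0.15,0.083],"twist":[0,0,0]},{"jaw":0,"translation":[0.14,0.29,0.17],"twist":[0,0.04,0]},{"jaw":0,"translation":[0.13,0.43,0.31],"twist":[-0.01,0.1,0.01]},{"jaw":0,"translation":[0.126,0.578,0.455],"twist":[-0.021,0.178,0.027]},{"jaw":0,"translation":[0.126,0.578,0.455],"twist":[-0.021,0.178,0.027]}]'| grep -E "ft_force|pos"
python3 - <<'E'
from h import *
st();G=rot(.05,.75); z=G.apply([0,0,1]); g=BEAK+np.array([0,0,.012])+.024*z
plan([(g+[0,0,.13],G),(g,G)]); door("pics/s5.png")
E
```

```text
position: [0.4742, -0.1664, 0.1978]
ft_force: [1.8, 0.2, 1.8]
t8.05 p [ 0.4742 -0.1664  0.1978] q [ 0.053 -0.219 -1.017  0.084 -0.002  1.483] F [1.8 0.2 1.8] w0.0857 g0.0
hingeframe -0.1179 -0.3475 0.1978
T [0.0303, 0.0119, 0.1614] W [-0.0011, 0.0315, -0.0011] rows>=0.8
T [-0.3322, 0.0132, 0.5342] W [-0.0011, 0.0315, -0.0011] rows>=3.1
26 door angle 1.953 far end [-0.16839626  0.07631028]
```

View pics/s5.png

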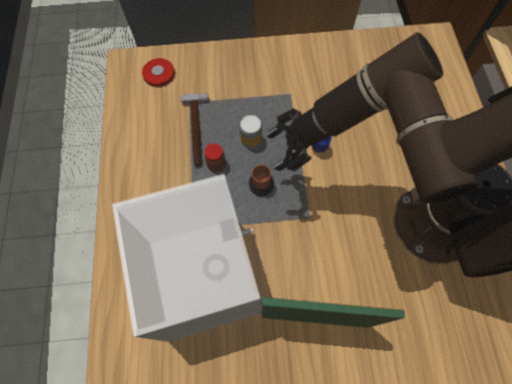

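The view shows the gripper left of the beaker, which still stands in its ring at (261,180), and the door wide open. q3 and q5 are at their limits though, so I'll fit a kinematic model to find a feasible pitch.

```bash
cat > kin.py <<'E'
import numpy as np
from scipy.optimize import least_squares
from scipy.spatial.transform import Rotation as R
LO=np.array([-3.07,-1.43,-1.02,-3.03,-3.05,-3.03]);HI=np.array([3.07,2.12,1.25,1.67,0,3.03])
def fk(q,k):
    a,d,h,L1,L2,e2,Lt=k
    E=lambda ax,v:R.from_euler(ax,v)
    r=E('z',q[0]); p=r.apply([a,-d,h]); r=r*E('y',q[1]); p=p+r.apply([0,0,L1]); r=r*E('y',-q[2]); p=p+r.apply([L2,0,e2])
    r=r*E('x',q[3])*E('y',-q[4]); p=p+r.apply([Lt,0,0])
    # tool: z along x_w ; tool x,y by q6
    r=r*R.from_matrix(np.array([[0,0,1],[0,1,0],[-1,0,0]]).astype(float))*E('z',q[5])
    return p,r
D=[([1.586112,.359327,.011157,-.0003,-1.224086,-.288079],[.18176,.64963,.23045]),
([1.36,.12,-.282,0,-1.169,.402],[.292,.447,.2414]),([.259,.093,-.319,0,-1.161,1.499],[.513,-.0624,.2389]),
([.258,.148,-.253,0,-1.171,1.504],[.547,-.0542,.2398]),([.272,-.011,-.424,0,-1.154,1.489],[.4555,-.072,.2408]),
([.925,-.155,-.553,0,-1.172,.837],[.3547,.1517,.2401]),([1.009,-.123,-.53,.004,-1.171,.751],[.3497,.1931,.24]),
([.651,-.54,-1.018,.448,-.669,.729],[.4077,-.0328,.2554]),([.053,-.219,-1.017,.084,-.002,1.483],[.4742,-.1664,.1978])]
K=least_squares(lambda k:np.concatenate([fk(q,k)[0]-p for q,p in D]),[0,.19,.4,.4,.3,0,.25]).x
E
python3 - <<'E'
from kin import *
from h import pos,rot
print(K.round(4),np.abs([fk(q,K)[0]-p for q,p in D]).max(1).round(4))
p,r=pos(); q=D[-1][0]
rr=fk(q,K)[1]; print((rr.inv()*r).as_rotvec(), (fk(D[0][0],K)[1].inv()*R.from_rotvec([3.11092511,-.427092057,0])).as_rotvec(),(fk(D[7][0],K)[1]).as_matrix()[:,2].round(3))
E
```

```text
[ 0.3453  0.2032 -0.3209  0.4494  0.0125  0.2212  0.0746] [0.0562 0.0107 0.0108 0.0123 0.0237 0.0322 0.0291 0.09   0.012 ]
[ 1.25748791e-03 -1.53823707e-03  1.57808224e+00] [-3.81337337e-04 -3.66023955e-04 -9.94430072e-01] [ 0.187  0.48  -0.857]
```

```bash
sed -i "s/E('x',q\[3\])/E('x',-q[3])/; s/E('z',q\[5\])/E('z',-q[5]-np.pi\/2)/" kin.py
cat >> kin.py <<'E'
def ik(p,r,k,q0):
    f=lambda q:np.r_[(fk(q,k)[0]-p)*10,(fk(q,k)[1].inv()*r).as_rotvec()]
    best=None
    for s in q0:
        o=least_squares(f,np.clip(s,LO+1e-3,HI-1e-3),bounds=(LO,HI))
        if best is None or o.cost<best.cost-1e-9: best=o
    return best.x,np.sqrt(2*best.cost)
E
python3 - <<'E'
from kin import *
from h import pos,rot
for x0 in ([0,.19,.4,.4,.3,0,.25],[0,.19,.4,-.4,.3,0,.25],[0,.19,.2,.4,.4,0,.2],[0,.19,.4,.4,.3,-.1,.25]):
    o=least_squares(lambda k:np.concatenate([fk(q,k)[0]-p for q,p in D]),x0); print(o.x.round(4),o.cost)
print(np.abs([fk(q,K)[0]-p for q,p in D]).max(1).round(4))
for i,rv in((0,[3.11092511,-.427092057,0]),(2,[3.128,.293,-.003]),(8,pos()[1].as_rotvec())): print((fk(D[i][0],K)[1].inv()*R.from_rotvec(rv)).as_rotvec().round(3))
E
```

```text
[ 0.0242  0.1891  0.3159  0.5496  0.4607 -0.0464  0.391 ] 0.002269788877654338
[ 0.0242  0.1891  0.3159  0.5496  0.4607 -0.0464  0.391 ] 0.0022697888776543394
[ 0.0242  0.1891  0.3159  0.5496  0.4607 -0.0464  0.391 ] 0.0022697888776543346
[ 0.0242  0.1891  0.3159  0.5496  0.4607 -0.0464  0.391 ] 0.0022697888776543355
[0.0127 0.0062 0.0062 0.0061 0.0062 0.011  0.0089 0.0564 0.0118]
[0. 0. 0.]
[0. 0. 0.]
[ 0.    -0.002 -0.   ]
```

```bash
sed -i "s/a,d,h,L1,L2,e2,Lt=k/a,d,h,L1,L2,e2,Lt,d2,x2=k/; s/r=r\*E('x',-q\[3\])\*E('y',-q\[4\]); p=p+r.apply(\[Lt,0,0\])/r=r*E('x',-q[3]); p=p+r.apply([0,-d2,x2]); r=r*E('y',-q[4]); p=p+r.apply([Lt,0,0])/; s/\[0,.19,.4,.4,.3,0,.25\]/[0,.1,.4,.4,.3,0,.25,.09,0]/" kin.py
python3 - <<'E'
from kin import *
from h import *
print(K.round(4),np.abs([fk(q,K)[0]-p for q,p in D]).max(1).round(4))
G0=BEAK+np.array([0,0,.012]); S=RING+np.array([0,0,.0265+.012])
seeds=[[0.1,.2,-.5,0,-.5,1.5],[.3,.2,-.5,1.,-.8,.8],[.3,.2,-.5,-1,-.8,2.],[.3,0,-.3,-2.9,-.6,-1.5],[.3,.4,0,-2.9,-.6,-1.5],[.3,.4,0,-1.5,-.6,0]]
for flip in(0,1):
  for pitch in(.5,.6,.7,.8,.9,1.,1.1):
    for az in(-.6,-.3,0,.2,.4,.6):
        out=[]
        for c in(G0,G0+[0,0,.08],S,S+[0,0,.03]):
            r=rot(az,pitch); t=c+.024*r.apply([0,0,1]); rr=r*R.from_euler('z',np.pi*flip)
            q,e=ik(t,rr,K,seeds); out.append((e,q))
        es=[o[0] for o in out]
        if max(es)<.01 or az in(.2,): print(flip,pitch,az,"err",np.round(es,3), [o[1].round(2).tolist() for o in out[::2]] if max(es)<.01 else "")
E
```

```text
[ 1.000e-03  0.000e+00  1.974e-01  6.016e-01  4.623e-01  7.000e-04
  3.729e-01  1.918e-01 -1.000e-04] [0.0001 0.0004 0.0002 0.0002 0.0002 0.0002 0.0002 0.     0.    ]
0 0.5 0 err [0. 0. 0. 0.] [[-1.04, 0.52, -0.81, -1.97, -0.97, -1.82], [-0.33, 0.47, -0.93, -2.78, -0.9, -1.64]]
0 0.5 0.2 err [0. 0. 0. 0.] [[-0.97, 0.49, -0.67, -1.72, -0.96, -2.04], [-0.37, 0.43, -0.75, -2.38, -0.76, -1.88]]
0 0.5 0.4 err [0. 0. 0. 0.] [[-0.92, 0.51, -0.55, -1.52, -1.02, -2.17], [-0.35, 0.41, -0.59, -2.01, -0.72, -2.17]]
0 0.5 0.6 err [0. 0. 0. 0.] [[-0.86, 0.54, -0.44, -1.35, -1.11, -2.25], [-0.32, 0.42, -0.47, -1.73, -0.79, -2.36]]
0 0.6 0 err [0. 0. 0. 0.] [[-0.93, 0.39, -0.75, -1.89, -0.77, -2.07], [-0.3, 0.37, -0.84, -2.73, -0.64, -1.74]]
0 0.6 0.2 err [0. 0. 0. 0.] [[-0.87, 0.4, -0.64, -1.64, -0.81, -2.24], [-0.28, 0.34, -0.64, -2.22, -0.5, -2.14]]
0 0.6 0.4 err [0. 0. 0. 0.] [[-0.83, 0.43, -0.53, -1.45, -0.9, -2.33], [-0.22, 0.33, -0.51, -1.82, -0.52, -2.47]]
0 0.6 0.6 err [0. 0. 0. 0.] [[-0.79, 0.47, -0.44, -1.29, -1.01, -2.37], [-0.21, 0.36, -0.42, -1.58, -0.64, -2.6]]
0 0.7 0.2 err [0.    0.
[... 1945 characters left out ...]
1.0, -0.15, -0.44]]
1 0.8 0.6 err [0. 0. 0. 0.] [[-0.61, 0.36, -0.44, -1.11, -0.82, 0.46], [0.07, 0.29, -0.38, -1.1, -0.41, -0.11]]
1 0.9 0.2 err [0.    0.    0.12  0.134] 
1 0.9 0.6 err [0. 0. 0. 0.] [[-0.5, 0.32, -0.45, -0.98, -0.73, 0.26], [0.2, 0.29, -0.41, -0.8, -0.35, -0.48]]
1 1.0 0.2 err [0.    0.    0.117 0.102] 
1 1.0 0.6 err [0. 0. 0. 0.] [[-0.39, 0.29, -0.46, -0.83, -0.65, 0.05], [0.29, 0.29, -0.45, -0.53, -0.33, -0.81]]
1 1.1 0.2 err [0.    0.    0.06  0.027] 
1 1.1 0.4 err [0. 0. 0. 0.] [[-0.21, 0.24, -0.56, -0.63, -0.45, -0.43], [0.43, 0.28, -0.67, 0.1, -0.15, -1.7]]
1 1.1 0.6 err [0. 0. 0. 0.] [[-0.27, 0.27, -0.49, -0.67, -0.6, -0.18], [0.35, 0.3, -0.46, -0.32, -0.37, -1.05]]
```

```bash
cat >> kin.py <<'E'
def path(qs,p,r,ns):
    """joint-space way through qs with ns rows each, as rows relative to pose p,r"""
    out=[]
    for a,b,n in zip(qs[:-1],qs[1:],ns):
        for i in range(1,n+1):
            q=np.array(a)+(np.array(b)-a)*i/n; P,Q=fk(q,K); d=r.inv().apply(P-p)/.25; w=(r.inv()*Q).as_rotvec()/(np.pi/2)
            print("T",d.round(3).tolist(),"W",w.round(3).tolist(),"| p",P.round(3),"q",q.round(2)); out.append((P,Q))
            if len(out)%5==0: p,r=P,Q; print("--")
E
cat > tgt.py <<'E'
from kin import *
from h import *
AZ,PI=.4,.6
G=rot(AZ,PI)*R.from_euler('z',np.pi); zt=G.apply([0,0,1])
def tg(c,qs): return ik(c+.024*zt,G,K,[qs])
G0=BEAK+np.array([0,0,.012]); S=RING+np.array([0,0,.0265+.012])
QG=[-.83,.43,-.53,-1.45,-.9,.81]; QS=[-.22,.33,-.51,-1.82,-.52,.68]
E
python3 - <<'E'
from tgt import *
q0=bot.observe()["qpos"]; Q1,e=tg(G0+[0,0,.08],QG); print(Q1.round(2),e)
Qv=[-.15,.1,-.65,-.35,-.8,1.3]
p,r=pos(); path([q0,Qv,Q1],p,r,[9,10])
E
```

```text
[-0.76  0.23 -0.51 -1.31 -0.9   0.51] 1.0695326395780998e-13
T [-0.091, 0.049, 0.028] W [-0.014, -0.052, 0.054] | p [ 0.463 -0.179  0.176] q [ 0.03 -0.18 -0.98  0.04 -0.09  1.46]
T [-0.184, 0.081, 0.048] W [-0.024, -0.104, 0.109] | p [ 0.45  -0.187  0.157] q [ 0.01 -0.15 -0.94 -0.01 -0.18  1.44]
T [-0.276, 0.096, 0.062] W [-0.032, -0.156, 0.165] | p [ 0.436 -0.192  0.138] q [-0.01 -0.11 -0.89 -0.06 -0.27  1.42]
T [-0.365, 0.095, 0.069] W [-0.038, -0.207, 0.22] | p [ 0.422 -0.192  0.121] q [-0.04 -0.08 -0.85 -0.11 -0.36  1.4 ]
T [-0.448, 0.079, 0.07] W [-0.04, -0.258, 0.276] | p [ 0.407 -0.189  0.107] q [-0.06 -0.04 -0.81 -0.16 -0.45  1.38]
--
T [-0.076, 0.002, 0.028] W [0.0, -0.052, 0.053] | p [ 0.392 -0.182  0.094] q [-0.08 -0.01 -0.77 -0.2  -0.53  1.36]
T [-0.151, -0.01, 0.048] W [0.004, -0.105, 0.106] | p [ 0.379 -0.172  0.084] q [-0.1   0.03 -0.73 -0.25 -0.62  1.34]
T [-0.223, -0.037, 0.061] W [0.009, -0.157, 0.156] | p [ 0.367 -0.159  0.077] q [-0.13  0.06 -0.69 -0.3  -0.71  1.32]
T [-0.288, -0.077, 0.066] W [0.018, -0.21, 0.205] | p [ 0.356 -0.143  0.072] q [-0.15  0.1  -0.65 -
[... 499 characters left out ...]
 -0.186, 0.043] W [0.199, -0.054, 0.501] | p [ 0.393 -0.105  0.07 ] q [-0.45  0.16 -0.58 -0.83 -0.85  0.91]
T [0.065, -0.251, 0.026] W [0.255, -0.075, 0.621] | p [ 0.412 -0.106  0.076] q [-0.52  0.18 -0.56 -0.93 -0.86  0.83]
--
T [-0.02, -0.097, 0.003] W [0.053, -0.027, 0.118] | p [ 0.435 -0.111  0.085] q [-0.58  0.19 -0.55 -1.02 -0.87  0.75]
T [-0.029, -0.211, -0.008] W [0.107, -0.059, 0.234] | p [ 0.459 -0.122  0.097] q [-0.64  0.2  -0.53 -1.12 -0.88  0.67]
T [-0.025, -0.34, -0.035] W [0.161, -0.096, 0.347] | p [ 0.484 -0.138  0.111] q [-0.7   0.21 -0.52 -1.22 -0.89  0.59]
T [-0.006, -0.481, -0.079] W [0.216, -0.138, 0.456] | p [ 0.509 -0.161  0.127] q [-0.76  0.23 -0.51 -1.31 -0.9   0.51]
```

Run:
```python
from tgt import *
q0=bot.observe()["qpos"]; Q1,e=tg(G0+[0,0,.13],QG); print(Q1.round(2),e)
Qv=[-.15,-.15,-.55,-.3,-.75,1.3]
p,r=pos(); path([q0,Qv,Q1],p,r,[8,17])
```

```text
[-0.71  0.12 -0.48 -1.23 -0.91  0.33] 2.0776049527302543e-15
T [-0.005, 0.055, -0.009] W [-0.014, -0.027, 0.057] | p [ 0.472 -0.18   0.198] q [ 0.03 -0.21 -0.96  0.04 -0.1   1.46]
T [-0.013, 0.094, -0.022] W [-0.024, -0.054, 0.114] | p [ 0.469 -0.19   0.199] q [ 0.   -0.2  -0.9  -0.01 -0.19  1.44]
T [-0.019, 0.118, -0.038] W [-0.03, -0.08, 0.171] | p [ 0.465 -0.196  0.201] q [-0.02 -0.19 -0.84 -0.06 -0.28  1.41]
T [-0.023, 0.127, -0.057] W [-0.031, -0.106, 0.228] | p [ 0.462 -0.199  0.203] q [-0.05 -0.18 -0.78 -0.11 -0.38  1.39]
T [-0.022, 0.123, -0.079] W [-0.028, -0.131, 0.283] | p [ 0.458 -0.198  0.208] q [-0.07 -0.18 -0.73 -0.16 -0.47  1.37]
--
T [-0.005, -0.016, -0.026] W [0.006, -0.028, 0.052] | p [ 0.455 -0.194  0.213] q [-0.1  -0.17 -0.67 -0.2  -0.56  1.35]
T [-0.01, -0.045, -0.056] W [0.016, -0.056, 0.102] | p [ 0.452 -0.187  0.221] q [-0.12 -0.16 -0.61 -0.25 -0.66  1.32]
T [-0.012, -0.086, -0.092] W [0.029, -0.085, 0.149] | p [ 0.45  -0.177  0.231] q [-0.15 -0.15 -0.55 -0.3  -0.75  1.3 ]
T [-0.054, -0.079, -0.064] W [0.037, -0.096, 0.231] | p [ 0.445 -0.175  0.219] q [-0.18
[... 1221 characters left out ...]
0.065, 0.094] W [0.085, -0.068, 0.398] | p [ 0.461 -0.142  0.164] q [-0.55  0.04 -0.5  -0.95 -0.86  0.61]
--
T [-0.009, -0.027, 0.016] W [0.018, -0.017, 0.078] | p [ 0.469 -0.142  0.165] q [-0.58  0.05 -0.49 -1.01 -0.87  0.56]
T [-0.016, -0.061, 0.029] W [0.036, -0.036, 0.156] | p [ 0.478 -0.145  0.166] q [-0.61  0.07 -0.49 -1.06 -0.88  0.5 ]
T [-0.023, -0.102, 0.04] W [0.054, -0.056, 0.232] | p [ 0.488 -0.148  0.169] q [-0.65  0.09 -0.48 -1.12 -0.89  0.44]
T [-0.027, -0.149, 0.047] W [0.072, -0.078, 0.309] | p [ 0.498 -0.154  0.173] q [-0.68  0.1  -0.48 -1.17 -0.9   0.39]
T [-0.028, -0.202, 0.051] W [0.091, -0.102, 0.384] | p [ 0.509 -0.161  0.177] q [-0.71  0.12 -0.48 -1.23 -0.91  0.33]
--
```

```bash
python3 -m creep '[{"jaw":0,"translation":[-0.005,0.055,-0.009],"twist":[-0.014,-0.027,0.057]},{"jaw":0,"translation":[-0.013,0.094,-0.022],"twist":[-0.024,-0.054,0.114]},{"jaw":0,"translation":[-0.019,0.118,-0.038],"twist":[-0.03,-0.08,0.171]},{"jaw":0,"translation":[-0.023,0.127,-0.057],"twist":[-0.031,-0.106,0.228]},{"jaw":0,"translation":[-0.022,0.123,-0.079],"twist":[-0.028,-0.131,0.283]}]'| grep -E "ft_force|pos"
python3 - <<'E'
from tgt import *
st();q0=bot.observe()["qpos"]; Q1,e=tg(G0+[0,0,.13],QG)
Qv=[-.15,-.15,-.55,-.3,-.75,1.3]
p,r=pos(); path([q0,Qv,Q1],p,r,[3,17])
E
```

```text
position: [0.4607, -0.1941, 0.2116]
ft_force: [0.0, -0.1, 0.3]
t8.60 p [ 0.4607 -0.1941  0.2116] q [-0.068 -0.18  -0.718 -0.159 -0.477  1.369] F [ 0.  -0.1  0.3] w0.0853 g0.0
hingeframe -0.1363 -0.3722 0.2116
T [-0.009, -0.01, -0.024] W [0.005, -0.028, 0.053] | p [ 0.457 -0.191  0.216] q [-0.1  -0.17 -0.66 -0.21 -0.57  1.35]
T [-0.017, -0.033, -0.052] W [0.014, -0.056, 0.103] | p [ 0.453 -0.185  0.222] q [-0.12 -0.16 -0.61 -0.25 -0.66  1.32]
T [-0.022, -0.066, -0.084] W [0.025, -0.085, 0.151] | p [ 0.45  -0.177  0.231] q [-0.15 -0.15 -0.55 -0.3  -0.75  1.3 ]
T [-0.064, -0.059, -0.057] W [0.033, -0.096, 0.233] | p [ 0.445 -0.175  0.219] q [-0.18 -0.13 -0.55 -0.35 -0.76  1.24]
T [-0.102, -0.056, -0.032] W [0.041, -0.106, 0.315] | p [ 0.441 -0.172  0.209] q [-0.22 -0.12 -0.54 -0.41 -0.77  1.19]
--
T [-0.025, 0.016, 0.029] W [0.013, -0.01, 0.082] | p [ 0.438 -0.168  0.2  ] q [-0.25 -0.1  -0.54 -0.46 -0.78  1.13]
T [-0.047, 0.026, 0.057] W [0.026, -0.02, 0.163] | p [ 0.435 -0.164  0.192] q [-0.28 -0.09 -0.53 -0.52 -0.79  1.07]
T [-0.067, 0.031, 0.083] W [0.04, -0.031, 0.245] | p [ 0.435 -
[... 773 characters left out ...]
0.065, 0.094] W [0.085, -0.068, 0.398] | p [ 0.461 -0.142  0.164] q [-0.55  0.04 -0.5  -0.95 -0.86  0.61]
--
T [-0.009, -0.027, 0.016] W [0.018, -0.017, 0.078] | p [ 0.469 -0.142  0.165] q [-0.58  0.05 -0.49 -1.01 -0.87  0.56]
T [-0.016, -0.061, 0.029] W [0.036, -0.036, 0.156] | p [ 0.478 -0.145  0.166] q [-0.61  0.07 -0.49 -1.06 -0.88  0.5 ]
T [-0.023, -0.102, 0.04] W [0.054, -0.056, 0.232] | p [ 0.488 -0.148  0.169] q [-0.65  0.09 -0.48 -1.12 -0.89  0.44]
T [-0.027, -0.149, 0.047] W [0.072, -0.078, 0.309] | p [ 0.498 -0.154  0.173] q [-0.68  0.1  -0.48 -1.17 -0.9   0.39]
T [-0.028, -0.202, 0.051] W [0.091, -0.102, 0.384] | p [ 0.509 -0.161  0.177] q [-0.71  0.12 -0.48 -1.23 -0.91  0.33]
--
```

Tracks the planned joint path. Continue.

```bash
python3 -m creep '[{"jaw":0,"translation":[-0.009,-0.01,-0.024],"twist":[0.005,-0.028,0.053]},{"jaw":0,"translation":[-0.017,-0.033,-0.052],"twist":[0.014,-0.056,0.103]},{"jaw":0,"translation":[-0.022,-0.066,-0.084],"twist":[0.025,-0.085,0.151]},{"jaw":0,"translation":[-0.064,-0.059,-0.057],"twist":[0.033,-0.096,0.233]},{"jaw":0,"translation":[-0.102,-0.056,-0.032],"twist":[0.041,-0.106,0.315]}]'| grep -E "pos"
python3 -m creep '[{"jaw":0,"translation":[-0.025,0.016,0.029],"twist":[0.013,-0.01,0.082]},{"jaw":0,"translation":[-0.047,0.026,0.057],"twist":[0.026,-0.02,0.163]},{"jaw":0,"translation":[-0.067,0.031,0.083],"twist":[0.04,-0.031,0.245]},{"jaw":0,"translation":[-0.082,0.031,0.108],"twist":[0.054,-0.041,0.326]},{"jaw":0,"translation":[-0.093,0.027,0.131],"twist":[0.069,-0.052,0.407]}]'| grep -E "pos"
python3 -m creep '[{"jaw":0,"translation":[-0.008,-0.001,0.023],"twist":[0.016,-0.012,0.081]},{"jaw":0,"translation":[-0.013,-0.009,0.044],"twist":[0.032,-0.025,0.161]},{"jaw":0,"translation":[-0.016,-0.022,0.063],"twist":[0.049,-0.038,0.241]},{"jaw":0,"translation":[-0.016,-0.041,0.08],"twist":[0.066,-0.053,0.32]},{"jaw":0,"translation":[-0.012,-0.065,0.094],"twist":[0.085,-0.068,0.398]}]'| grep -E "pos"
python3 -m creep '[{"jaw":0,"translation":[-0.009,-0.027,0.016],"twist":[0.018,-0.017,0.078]},{"jaw":0,"translation":[-0.016,-0.061,0.029],"twist":[0.036,-0.036,0.156]},{"jaw":0,"translation":[-0.023,-0.102,0.04],"twist":[0.054,-0.056,0.232]},{"jaw":0,"translation":[-0.027,-0.149,0.047],"twist":[0.072,-0.078,0.309]},{"jaw":0,"translation":[-0.028,-0.202,0.051],"twist":[0.091,-0.102,0.384]}]'| grep -E "pos|ft"
python3 - <<'E'
from tgt import *
st(); g=G0+.024*zt
print("above,grasp"); plan([(g+[0,0,.13],G),(g,G)])
p,d=bot.capture("scene");cv2.imwrite("pics/s6.png",p)
E
```

```text
position: [0.4413, -0.1718, 0.2095]
position: [0.4364, -0.1522, 0.1733]
position: [0.4615, -0.1421, 0.1634]
position: [0.5087, -0.1613, 0.1767]
ft_force: [-0.4, -0.6, -0.4]
t10.60 p [ 0.5087 -0.1613  0.1767] q [-0.716  0.117 -0.476 -1.229 -0.906  0.333] F [-0.4 -0.6 -0.4] w0.0855 g0.0
hingeframe -0.083 -0.3491 0.1767
above,grasp
T [-0.001, 0.0022, -0.0004] W [-0.001, 0.0006, 0.0003] rows>=0.0
T [0.4284, 0.0029, 0.2928] W [-0.001, 0.0006, 0.0003] rows>=2.6
```

View pics/s6.png

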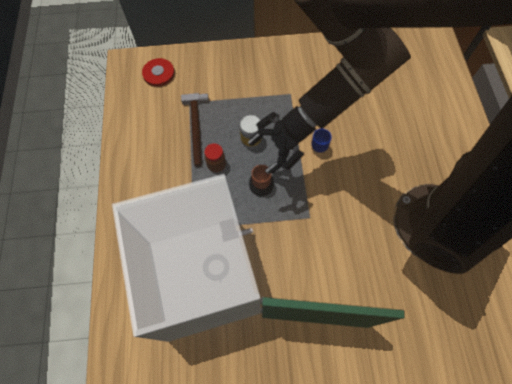

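The open fingers stand above the copper beaker at (261,178), everything else untouched. Descend vertically and grip.

```bash
python3 -m creep '[{"jaw":0,"translation":[0.14,0.003,0.098],"twist":[0,0,0]},{"jaw":0,"translation":[0.28,0.003,0.195],"twist":[0,0,0]},{"jaw":0,"translation":[0.38,0.003,0.26],"twist":[0,0,0]},{"jaw":0,"translation":[0.428,0.003,0.293],"twist":[0,0,0]},{"jaw":0,"translation":[0.428,0.003,0.293],"twist":[0,0,0]}]'| grep -E "pos|ft"
python3 -m creep '[{"jaw":60,"translation":[0,0,0],"twist":[0,0,0]},{"jaw":140,"translation":[0,0,0],"twist":[0,0,0]},{"jaw":140,"translation":[0,0,0],"twist":[0,0,0]},{"jaw":140,"translation":[0,0,0],"twist":[0,0,0]},{"jaw":140,"translation":[0,0,0],"twist":[0,0,0]}]' 30
python3 -c "from h import *;st()"
```

```text
position: [0.5072, -0.1601, 0.0441]
ft_force: [0.6, -0.5, 0.4]
time: 11.65
position: [0.509, -0.1612, 0.048]
tcp_rot: [-0.438, 2.133, 0.223]
ft_force: [-3.2, -2.3, 8.2]
grip_width: 0.0553
finger_force: 32.8
t11.65 p [ 0.509  -0.1612  0.048 ] q [-0.83   0.424 -0.534 -1.448 -0.901  0.816] F [-3.2 -2.3  8.2] w0.0553 g32.8
hingeframe -0.0827 -0.349 0.048
```

Gripped at 55.3 mm (beaker 56). Lift a bit and check the IK along the carrying path.

```bash
cat > off.py <<'E'
from tgt import *
# beaker centre relative to TCP in tool frame at grasp (set from measured pose)
P0=np.array([.509,-.1612,.048]); R0=R.from_rotvec([-.438,2.133,.223])
E
python3 -m creep '[{"jaw":140,"translation":[-0.033,0,-0.023],"twist":[0,0,0]},{"jaw":140,"translation":[-0.099,0,-0.068],"twist":[0,0,0]},{"jaw":140,"translation":[-0.198,0,-0.136],"twist":[0,0,0]},{"jaw":140,"translation":[-0.231,0,-0.158],"twist":[0,0,0]},{"jaw":140,"translation":[-0.231,0,-0.158],"twist":[0,0,0]}]'
python3 - <<'E'
from off import *
st(); p,r=pos(); o=P0-BEAK; print("tcp-beaker",o, "in tool",G.inv().apply(o).round(4))
q=bot.observe()["qpos"]
S0=RING+[0,0,.0265]
for nm,b in(("lift",BEAK+[0,0,.07]),("mid",np.array([.475,-.06,.118])),("stage",S0-.17*ex+[0,0,.022]),("half",S0-.08*ex+[0,0,.022]),("over",S0+[0,0,.022]),("seat",S0)):
    q,e=ik(b+o,G,K,[q]); print(nm,(b+o).round(4),q.round(2),"%.4f"%e,end=" ");plan([(b+o,G)])
p,d,W=cloud("top");m=np.zeros(d.shape,bool)
cv2.imwrite("pics/t7.png",cv2.resize(p[120:260,180:380],None,fx=3.5,fy=3.5))
E
```

```text
time: 12.15
position: [0.5087, -0.1605, 0.1187]
tcp_rot: [-0.44, 2.133, 0.221]
ft_force: [0.1, -0.1, -2.9]
grip_width: 0.0552
finger_force: 32.6
t12.15 p [ 0.5087 -0.1605  0.1187] q [-0.767  0.245 -0.511 -1.33  -0.897  0.553] F [ 0.1 -0.1 -2.9] w0.0552 g32.6
hingeframe -0.0828 -0.3483 0.1187
tcp-beaker [ 0.0187  0.0073 -0.0005] in tool [-0.0109 -0.0006  0.0168]
lift [ 0.509  -0.1612  0.118 ] [-0.77  0.25 -0.51 -1.33 -0.9   0.54] 0.0000 T [0.0023, -0.0031, 0.0014] W [-0.0016, 0.0009, 0.0051] rows>=0.1
mid [ 0.4937 -0.0527  0.1175] [-0.61  0.14 -0.66 -1.46 -0.78  0.58] 0.0000 T [-0.063, 0.4202, 0.0945] W [-0.0016, 0.0009, 0.0051] rows>=2.2
stage [0.4866 0.0531 0.11  ] [-0.42  0.1  -0.77 -1.68 -0.65  0.68] 0.0000 T [-0.1195, 0.821, 0.2248] W [-0.0016, 0.0009, 0.0051] rows>=4.3
half [0.5749 0.0701 0.11  ] [-0.28  0.2  -0.63 -1.74 -0.55  0.62] 0.0000 T [-0.3172, 0.7451, 0.5159] W [-0.0016, 0.0009, 0.0051] rows>=4.8
over [0.6535 0.0852 0.11  ] [-0.17  0.28 -0.48 -1.72 -0.47  0.52] 0.0000 T [-0.4931, 0.6776, 0.7746] W [-0.0016, 0.0009, 0.0051] rows>=5.7
seat [0.6535 0.0852 0.088 ] [-0.22  0.33 -0.51 -1.82 -0.52  0.67] 0.0000 T [-0.4204, 0.6783, 0.8242] W [-0.0016, 0.0009, 0.0051] rows>=5.7
```

View pics/t7.png

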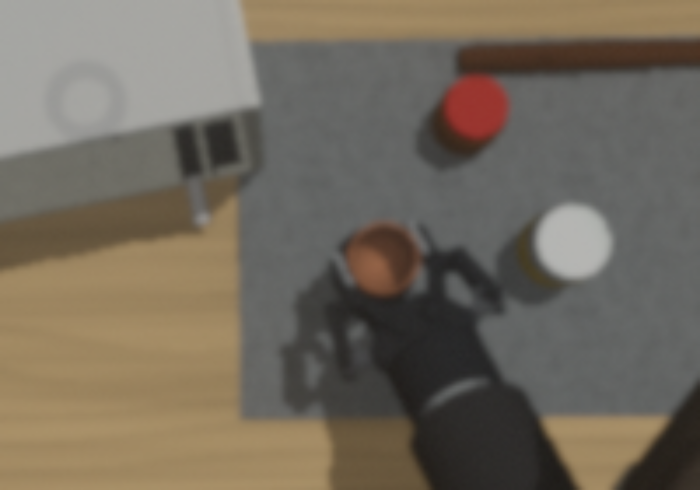

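The beaker hangs upright in the fingers (rim at crop (384,259)) and the rest is untouched. Check its offset to the TCP and carry it to the staging point in front of the opening.

```bash
python3 - <<'E'
from off import *
def ray(n,uv,z):
    c=bot.camera_info(n);x=cv2.undistortPoints(np.array([[uv]],float),c["K"],c["distortion"])[0,0]
    T=np.linalg.inv(c["camera_from_world"]);d=T[:3,:3]@[x[0],-x[1],-1];o=T[:3,3]
    return o+d*(z-o[2])/d[2]
for n in("top","scene"):
    p,d,W=cloud(n);hsv=cv2.cvtColor(p,cv2.COLOR_BGR2HSV)
    m=(d>0)&(hsv[...,0]<18)&(hsv[...,1]>80)&(np.linalg.norm(W[...,:2]-[.49,-.1685],axis=-1)<.05)&(W[...,2]>.08)
    v,u=np.where(m); b=W[m]; b=b[b[:,2]>.145]; print(n,len(b),cv2.minEnclosingCircle(b[:,:2].astype(np.float32)),np.percentile(b[:,2],[5,50,95]))
print(ray("top",(289.3,193.8),.155), "expected",pos()[0]-(P0-BEAK))
E
python3 -m creep '[{"jaw":140,"translation":[-0.01,0.08,0.02],"twist":[0,0,0]},{"jaw":140,"translation":[-0.03,0.2,0.045],"twist":[0,0,0]},{"jaw":140,"translation":[-0.05,0.33,0.075],"twist":[0,0,0]},{"jaw":140,"translation":[-0.07,0.46,0.11],"twist":[0,0,0]},{"jaw":140,"translation":[-0.09,0.59,0.15],"twist":[0,0,0]}]' |grep -E "pos|width"
python3 -m creep '[{"jaw":140,"translation":[-0.012,0.1,0.03],"twist":[0,0,0]},{"jaw":140,"translation":[-0.03,0.19,0.06],"twist":[0,0,0]},{"jaw":140,"translation":[-0.03,0.23,0.075],"twist":[0,0,0]},{"jaw":140,"translation":[-0.03,0.23,0.075],"twist":[0,0,0]}]' |grep -E "pos|width"
python3 - <<'E'
from off import *
st(); o=P0-BEAK; S0=RING+[0,0,.0265]
plan([(S0-a*ex+[0,0,.024]+o,G) for a in(.17,.12,.08,.04,0)])
E
```

```text
top 59 ((0.4887157678604126, -0.16651779413223267), 0.029708517715334892) [0.14909131 0.15363504 0.15605641]
scene 91 ((0.4877178370952606, -0.16741491854190826), 0.028598560020327568) [0.14578445 0.15123828 0.15428512]
[ 0.48915091 -0.16725756  0.155     ] expected [ 0.48919994 -0.16736731  0.116373  ]
position: [0.49, -0.0066, 0.1121]
grip_width: 0.055
position: [0.4853, 0.0543, 0.1073]
grip_width: 0.0553
t13.20 p [0.4853 0.0543 0.1073] q [-0.42   0.103 -0.775 -1.687 -0.652  0.694] F [-0.2 -0.6 -3.8] w0.0553 g32.6
hingeframe -0.0653 -0.1329 0.1073
T [-0.0173, -0.0065, -0.0083] W [0.0007, -0.0015, 0.0016] rows>=0.1
T [-0.1281, -0.0486, 0.1528] W [0.0007, -0.0015, 0.0016] rows>=1.0
T [-0.2166, -0.0823, 0.2817] W [0.0007, -0.0015, 0.0016] rows>=1.8
T [-0.3052, -0.1161, 0.4106] W [0.0007, -0.0015, 0.0016] rows>=2.6
T [-0.3938, -0.1498, 0.5395] W [0.0007, -0.0015, 0.0016] rows>=3.4
```

```bash
python3 -m creep '[{"jaw":140,"translation":[-0.06,-0.02,0.05],"twist":[0,0,0]},{"jaw":140,"translation":[-0.128,-0.049,0.153],"twist":[0,0,0]},{"jaw":140,"translation":[-0.19,-0.072,0.245],"twist":[0,0,0]},{"jaw":140,"translation":[-0.25,-0.095,0.33],"twist":[0,0,0]},{"jaw":140,"translation":[-0.305,-0.116,0.411],"twist":[0,0,0]}]' |grep -E "pos|width|ft"
python3 -m creep '[{"jaw":140,"translation":[-0.045,-0.017,0.065],"twist":[0,0,0]},{"jaw":140,"translation":[-0.089,-0.034,0.129],"twist":[0,0,0]},{"jaw":140,"translation":[-0.089,-0.034,0.129],"twist":[0,0,0]},{"jaw":140,"translation":[-0.089,-0.034,0.129],"twist":[0,0,0]}]' |grep -E "pos|width|ft"
python3 - <<'E'
from off import *
st(); o=P0-BEAK; S0=RING+[0,0,.0265]
plan([(S0+[0,0,a]+o,G) for a in(.024,.012,.004,.0)])
for n in("scene","top"): p,d=bot.capture(n); cv2.imwrite(f"pics/{n}8.png",p)
a=cv2.imread("pics/scene8.png")[150:350,90:300];b=cv2.imread("pics/top8.png")[60:260,110:310]
cv2.imwrite("pics/c8.png",np.hstack([cv2.resize(a,(399,380)),cv2.resize(b,(380,380))]))
E
```

```text
position: [0.6167, 0.0756, 0.1125]
ft_force: [0.6, 0.4, -3.0]
grip_width: 0.0551
position: [0.6546, 0.0833, 0.1124]
ft_force: [-1.3, 0.4, -3.5]
grip_width: 0.0553
t14.10 p [0.6546 0.0833 0.1124] q [-0.164  0.271 -0.476 -1.701 -0.46   0.493] F [-1.3  0.4 -3.5] w0.0553 g32.7
hingeframe 0.1065 -0.1365 0.1124
T [0.002, 0.0088, -0.0] W [-0.0003, -0.0013, 0.0021] rows>=0.0
T [0.0416, 0.009, 0.0272] W [-0.0003, -0.0013, 0.0021] rows>=0.3
T [0.068, 0.0091, 0.0453] W [-0.0003, -0.0013, 0.0021] rows>=0.4
T [0.0811, 0.0091, 0.0543] W [-0.0003, -0.0013, 0.0021] rows>=0.5
```

View pics/c8.png

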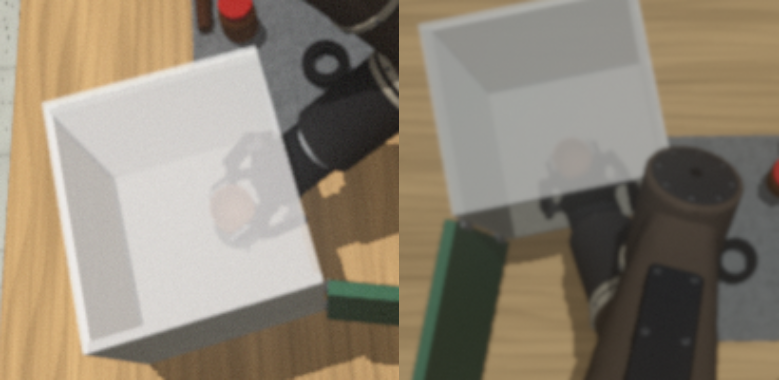

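The beaker hangs inside above the ring (crop positions (235,208) and (572,157)), clear of roof and sides. Lower slowly.

```bash
python3 -m creep '[{"jaw":140,"translation":[0.02,0.007,0.013],"twist":[0,0,0]},{"jaw":140,"translation":[0.042,0.009,0.027],"twist":[0,0,0]},{"jaw":140,"translation":[0.056,0.009,0.037],"twist":[0,0,0]},{"jaw":140,"translation":[0.068,0.009,0.045],"twist":[0,0,0]},{"jaw":140,"translation":[0.068,0.009,0.045],"twist":[0,0,0]}]' |grep -E "pos|width|ft"
python3 - <<'E'
from off import *
st(); o=P0-BEAK; S0=RING+[0,0,.0265]
plan([(S0+[0,0,a]+o,G) for a in(.0,)])
def ray(n,uv,z):
    c=bot.camera_info(n);x=cv2.undistortPoints(np.array([[uv]],float),c["K"],c["distortion"])[0,0]
    T=np.linalg.inv(c["camera_from_world"]);d=T[:3,:3]@[x[0],-x[1],-1];oo=T[:3,3]
    return oo+d*(z-oo[2])/d[2]
print("rim prev",ray("scene",(213.7,259.5),.149),ray("top",(110+172.5/1.9,60+157/1.9),.149),"exp",np.array([.6546,.0833])-o[:2])
E
```

```text
position: [0.6535, 0.085, 0.0929]
ft_force: [0.0, -0.9, -1.4]
grip_width: 0.055
t14.70 p [0.6535 0.085  0.0929] q [-0.209  0.318 -0.5   -1.797 -0.504  0.635] F [ 0.  -0.9 -1.4] w0.0550 g32.7
hingeframe 0.1057 -0.1345 0.0929
T [0.016, 0.0006, 0.0114] W [-0.0009, -0.0006, 0.0019] rows>=0.1
rim prev [0.62975273 0.07904597 0.149     ] [0.63431034 0.07482633 0.149     ] exp [0.6359 0.076 ]
```

```bash
python3 -m creep '[{"jaw":140,"translation":[0.005,0,0.003],"twist":[0,0,0]},{"jaw":140,"translation":[0.009,0,0.006],"twist":[0,0,0]},{"jaw":140,"translation":[0.009,0,0.006],"twist":[0,0,0]}]' |grep -E "pos|ft"
python3 -m creep '[{"jaw":140,"translation":[0.003,0,0.002],"twist":[0,0,0]},{"jaw":140,"translation":[0.006,0,0.004],"twist":[0,0,0]},{"jaw":140,"translation":[0.006,0,0.004],"twist":[0,0,0]}]' |grep -E "pos|ft"
```

```text
position: [0.6539, 0.0855, 0.091]
ft_force: [-0.9, -0.1, -2.3]
position: [0.6538, 0.0856, 0.0891]
ft_force: [-0.2, -0.0, -1.9]
```

```bash
python3 -m creep '[{"jaw":140,"translation":[0.003,0,0.002],"twist":[0,0,0]},{"jaw":140,"translation":[0.006,0,0.004],"twist":[0,0,0]},{"jaw":140,"translation":[0.006,0,0.004],"twist":[0,0,0]}]' |grep -E "pos|ft"
python3 -m creep '[{"jaw":140,"translation":[0.003,0,0.002],"twist":[0,0,0]},{"jaw":140,"translation":[0.006,0,0.004],"twist":[0,0,0]},{"jaw":140,"translation":[0.006,0,0.004],"twist":[0,0,0]}]' |grep -E "pos|ft"
```

```text
position: [0.6542, 0.0858, 0.0885]
ft_force: [-5.3, -0.5, 5.9]
position: [0.6546, 0.0859, 0.0883]
ft_force: [-11.0, -3.2, 18.6]
```

```bash
python3 -m creep '[{"jaw":140,"translation":[-0.003,0.001,-0.009],"twist":[0,0,0]},{"jaw":140,"translation":[-0.003,0.001,-0.009],"twist":[0,0,0]},{"jaw":140,"translation":[-0.003,0.001,-0.009],"twist":[0,0,0]}]' 20 |grep -E "pos|ft"
```

```text
position: [0.6532, 0.0855, 0.0885]
ft_force: [0.1, 1.7, 5.0]
```

```bash
python3 -m creep '[{"jaw":85,"translation":[0,0,0],"twist":[0,0,0]},{"jaw":75,"translation":[0,0,0],"twist":[0,0,0]},{"jaw":50,"translation":[0,0,0],"twist":[0,0,0]},{"jaw":0,"translation":[0,0,0],"twist":[0,0,0]},{"jaw":0,"translation":[0,0,0],"twist":[0,0,0]}]' |grep -E "pos|ft|wid"
python3 - <<'E'
from off import *
st()
for n in("scene","top"):
    p,d=bot.capture(n); cv2.imwrite(f"pics/{n}9.png",p)
a=cv2.imread("pics/scene9.png")[210:310,160:260];b=cv2.imread("pics/top9.png")[90:190,150:250]
cv2.imwrite("pics/c9.png",np.hstack([cv2.resize(a,(400,400),interpolation=2),cv2.resize(b,(400,400),interpolation=2)]))
print("out"); g,_=pos(); plan([(g+[0,0,.0],G),(g-.05*ex+[0,0,.03],G),(g-.16*ex+[0,0,.03],G)])
E
```

```text
position: [0.6523, 0.085, 0.0872]
ft_force: [0.3, 0.6, 0.0]
grip_width: 0.0854
t16.70 p [0.6523 0.085  0.0872] q [-0.223  0.332 -0.509 -1.822 -0.519  0.677] F [0.3 0.6 0. ] w0.0854 g0.0
hingeframe 0.1045 -0.1343 0.0872
out
T [0.0, 0.0, 0.0] W [-0.0007, -0.0001, 0.0025] rows>=0.0
T [0.0113, 0.0415, -0.2292] W [-0.0007, -0.0001, 0.0025] rows>=1.2
T [0.2539, 0.1338, -0.5845] W [-0.0007, -0.0001, 0.0025] rows>=3.3
```

View pics/c9.png

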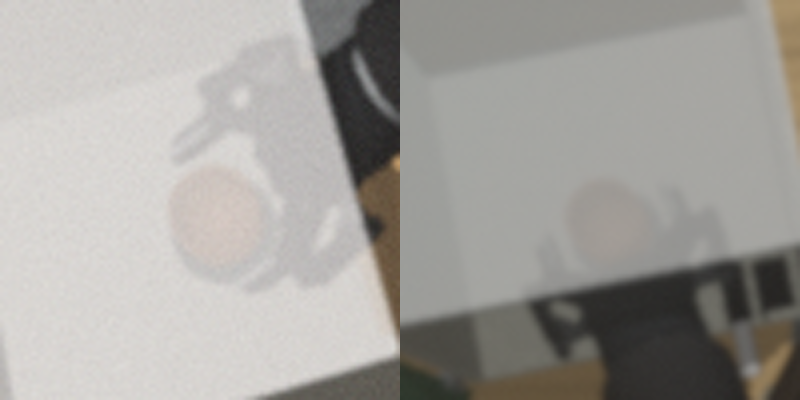

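Released: the beaker is in the ring with its rim disc centred at (218,217) and (610,220) in the crop, and the fingers are clear on both sides. Check its centring by ray-casting the rim centre.

Run:
```python
from off import *
def ray(n,uv,z):
    c=bot.camera_info(n);x=cv2.undistortPoints(np.array([[uv]],float),c["K"],c["distortion"])[0,0]
    T=np.linalg.inv(c["camera_from_world"]);d=T[:3,:3]@[x[0],-x[1],-1];oo=T[:3,3]
    return oo+d*(z-oo[2])/d[2]
print(RING)
for n,(u0,v0,du,dv),ctr in(("scene",(160,210,100,100),(214,263.7)),("top",(150,90,100,100),(202,144.5))):
    p=cv2.GaussianBlur(cv2.imread(f"pics/{n}9.png"),(3,3),0).astype(int); m=(p[...,2]-p[...,0]>12)
    yy,xx=np.mgrid[:384,:512]; m&=np.hypot(xx-ctr[0],yy-ctr[1])<16
    k,l,s,c=cv2.connectedComponentsWithStats(m.astype(np.uint8)); i=1+s[1:,4].argmax(); v,u=np.where(l==i)
    (cu,cv_),rr=cv2.minEnclosingCircle(np.c_[u,v].astype(np.float32))
    print(n,s[i],c[i],(cu,cv_),rr,"world rim by eye",ray(n,ctr,.1245),"auto",ray(n,c[i],.1245))
```

```text
[0.63480981 0.07790135 0.062     ]
scene [203 252  22  24 408] [213.54656863 263.1127451 ] (213.2553253173828, 263.31915283203125) 11.810522079467773 world rim by eye [0.63200894 0.08376753 0.1245    ] auto [0.63304439 0.08219842 0.1245    ]Traceback (most recent call last):
  File "<stdin>", line 10, in <module>
ValueError: attempt to get argmax of an empty sequence
```

```bash
python3 - <<'E'
from off import *
p,r=pos();q=bot.observe()["qpos"]
for d in(.05,.1,.15,.2):
    q,e=ik(p-d*r.apply([0,0,1]),r,K,[q]);print(d,q.round(2),"%.4f"%e)
E
python3 -m creep '[{"jaw":0,"translation":[0,0,-0.04],"twist":[0,0,0]},{"jaw":0,"translation":[0,0,-0.1],"twist":[0,0,0]},{"jaw":0,"translation":[0,0,-0.18],"twist":[0,0,0]},{"jaw":0,"translation":[0,0,-0.28],"twist":[0,0,0]},{"jaw":0,"translation":[0,0,-0.4],"twist":[0,0,0]}]' |grep -E "pos|ft|wid"
```

```text
0.05 [-0.22  0.22 -0.55 -1.7  -0.51  0.54] 0.0000
0.1 [-0.21  0.11 -0.58 -1.56 -0.49  0.37] 0.0000
0.15 [-0.19 -0.02 -0.62 -1.4  -0.48  0.17] 0.0000
0.2 [-0.15 -0.15 -0.65 -1.23 -0.48 -0.04] 0.0000
position: [0.5753, 0.0524, 0.1442]
ft_force: [0.4, 0.7, 0.5]
grip_width: 0.0855
```

```bash
python3 -m creep '[{"jaw":100,"translation":[0,0,-0.15],"twist":[0,0,0]},{"jaw":255,"translation":[0,0,-0.3],"twist":[0,0,0]},{"jaw":255,"translation":[0,0,-0.3],"twist":[0,0,0]}]' |grep -E "pos|ft|wid"
python3 - <<'E'
from off import *
st();p,r=pos();q0=bot.observe()["qpos"]; Dn=rot(YAW,np.pi/2)
Qa,e=ik(hp(-.12,-.12,.36),Dn,K,[[.5,-.1,-.4,0,-1.2,1.2]]);print(Qa.round(2),e,hp(-.12,-.12,.36))
path([q0,Qa],p,r,[20])
E
```

```text
position: [0.5172, 0.0281, 0.1904]
ft_force: [0.9, 0.5, -0.2]
grip_width: 0.0441
t17.60 p [0.5172 0.0281 0.1904] q [-0.174 -0.095 -0.638 -1.31  -0.481  0.063] F [ 0.9  0.5 -0.2] w0.0441 g0.0
hingeframe -0.0389 -0.1647 0.1904
[ 0.59 -0.12 -0.25  0.   -1.44  1.17] 3.6162656393867815e-13 [0.42911748 0.05667249 0.36      ]
T [-0.028, 0.077, 0.002] W [-0.047, 0.006, -0.092] | p [0.514 0.048 0.196] q [-0.14 -0.1  -0.62 -1.24 -0.53  0.12]
T [-0.048, 0.151, -0.002] W [-0.094, 0.01, -0.183] | p [0.508 0.065 0.2  ] q [-0.1  -0.1  -0.6  -1.18 -0.58  0.17]
T [-0.062, 0.22, -0.012] W [-0.141, 0.014, -0.273] | p [0.501 0.081 0.204] q [-0.06 -0.1  -0.58 -1.11 -0.62  0.23]
T [-0.07, 0.283, -0.028] W [-0.187, 0.017, -0.364] | p [0.493 0.095 0.208] q [-0.02 -0.1  -0.56 -1.05 -0.67  0.28]
T [-0.074, 0.339, -0.049] W [-0.232, 0.019, -0.453] | p [0.484 0.106 0.212] q [ 0.02 -0.1  -0.54 -0.98 -0.72  0.34]
--
T [-0.033, 0.041, -0.009] W [-0.045, 0.002, -0.089] | p [0.475 0.115 0.215] q [ 0.06 -0.1  -0.52 -0.92 -0.77  0.39]
T [-0.06, 0.079, -0.023] W [-0.089, 0.004, -0.178] | p [0.465 0.122 0.219] q [ 0.09 
[... 831 characters left out ...]
15  0.84]
T [-0.03, 0.029, -0.217] W [-0.213, 0.008, -0.408] | p [0.417 0.1   0.276] q [ 0.4  -0.11 -0.35 -0.33 -1.2   0.89]
--
T [0.006, 0.013, -0.061] W [-0.043, 0.002, -0.076] | p [0.417 0.092 0.289] q [ 0.44 -0.11 -0.33 -0.26 -1.24  0.95]
T [0.017, 0.023, -0.129] W [-0.087, 0.003, -0.15] | p [0.419 0.083 0.304] q [ 0.48 -0.11 -0.31 -0.2  -1.29  1.  ]
T [0.032, 0.03, -0.204] W [-0.13, 0.005, -0.222] | p [0.421 0.074 0.321] q [ 0.51 -0.12 -0.29 -0.13 -1.34  1.06]
T [0.05, 0.031, -0.286] W [-0.175, 0.006, -0.291] | p [0.425 0.065 0.339] q [ 0.55 -0.12 -0.27 -0.07 -1.39  1.11]
T [0.069, 0.028, -0.375] W [-0.22, 0.007, -0.358] | p [0.429 0.057 0.36 ] q [ 0.59 -0.12 -0.25  0.   -1.44  1.17]
--
```

Run:
```python
from off import *
p,r=pos();q0=bot.observe()["qpos"]; Dn=rot(YAW,np.pi/2)
Qb,e=ik(p+[-.07,-.05,.09],r,K,[q0]);print(Qb.round(2),e)
Qa,e=ik(hp(-.12,-.12,.36),Dn,K,[[.5,-.1,-.4,0,-1.2,1.2]])
path([q0,Qb,Qa],p,r,[5,20])
```

```text
[-0.07 -0.4  -0.68 -0.84 -0.53 -0.52] 4.0438981493225736e-10
T [-0.019, -0.002, -0.094] W [-0.006, -0.001, -0.001] | p [0.502 0.021 0.208] q [-0.15 -0.16 -0.65 -1.21 -0.49 -0.05]
T [-0.039, -0.012, -0.189] W [-0.01, -0.0, -0.002] | p [0.487 0.013 0.225] q [-0.13 -0.22 -0.65 -1.12 -0.5  -0.17]
T [-0.061, -0.028, -0.284] W [-0.01, 0.0, -0.002] | p [0.473 0.002 0.243] q [-0.11 -0.28 -0.66 -1.03 -0.51 -0.29]
T [-0.084, -0.05, -0.381] W [-0.007, 0.0, -0.002] | p [ 0.46  -0.009  0.261] q [-0.09 -0.34 -0.67 -0.93 -0.52 -0.4 ]
T [-0.109, -0.078, -0.48] W [-0.0, -0.0, -0.0] | p [ 0.447 -0.022  0.28 ] q [-0.07 -0.4  -0.68 -0.84 -0.53 -0.52]
--
T [-0.015, 0.051, 0.018] W [-0.035, 0.021, -0.09] | p [ 0.448 -0.008  0.281] q [-0.04 -0.39 -0.66 -0.79 -0.57 -0.44]
T [-0.026, 0.099, 0.031] W [-0.071, 0.039, -0.181] | p [0.447 0.005 0.281] q [-0.01 -0.37 -0.63 -0.75 -0.62 -0.35]
T [-0.034, 0.143, 0.041] W [-0.107, 0.056, -0.271] | p [0.445 0.016 0.281] q [ 0.03 -0.36 -0.61 -0.71 -0.67 -0.27]
T [-0.04, 0.184, 0.047] W [-0.144, 0.07, -0.361] | p [0.443 0.027 0.282] q [ 0.06 -0.35 -0.59 -0.67 -0.71 -0.18
[... 1154 characters left out ...]
T [-0.043, -0.022, -0.084] W [-0.18, -0.004, -0.432] | p [0.42  0.063 0.313] q [ 0.42 -0.19 -0.36 -0.21 -1.21  0.75]
--
T [0.003, -0.005, -0.029] W [-0.035, -0.005, -0.084] | p [0.421 0.062 0.32 ] q [ 0.46 -0.18 -0.34 -0.17 -1.25  0.83]
T [0.009, -0.011, -0.063] W [-0.07, -0.012, -0.167] | p [0.422 0.061 0.328] q [ 0.49 -0.16 -0.32 -0.13 -1.3   0.92]
T [0.018, -0.019, -0.1] W [-0.105, -0.02, -0.248] | p [0.424 0.059 0.338] q [ 0.52 -0.15 -0.3  -0.08 -1.34  1.  ]
T [0.028, -0.03, -0.141] W [-0.14, -0.03, -0.329] | p [0.426 0.058 0.348] q [ 0.56 -0.13 -0.28 -0.04 -1.39  1.09]
T [0.039, -0.044, -0.186] W [-0.175, -0.041, -0.408] | p [0.429 0.057 0.36 ] q [ 0.59 -0.12 -0.25  0.   -1.44  1.17]
--
```

```bash
python3 -m creep '[{"jaw":255,"translation":[-0.019,-0.002,-0.094],"twist":[0,0,0]},{"jaw":255,"translation":[-0.039,-0.012,-0.189],"twist":[0,0,0]},{"jaw":255,"translation":[-0.061,-0.028,-0.284],"twist":[0,0,0]},{"jaw":255,"translation":[-0.084,-0.05,-0.381],"twist":[0,0,0]},{"jaw":255,"translation":[-0.109,-0.078,-0.48],"twist":[0,0,0]}]' |grep -E "pos|ft"
python3 -m creep '[{"jaw":255,"translation":[-0.015,0.051,0.018],"twist":[-0.035,0.021,-0.09]},{"jaw":255,"translation":[-0.026,0.099,0.031],"twist":[-0.071,0.039,-0.181]},{"jaw":255,"translation":[-0.034,0.143,0.041],"twist":[-0.107,0.056,-0.271]},{"jaw":255,"translation":[-0.04,0.184,0.047],"twist":[-0.144,0.07,-0.361]},{"jaw":255,"translation":[-0.044,0.221,0.05],"twist":[-0.182,0.083,-0.45]}]' |grep -E "pos|ft"
python3 -m creep '[{"jaw":255,"translation":[-0.024,0.022,0.006],"twist":[-0.036,0.01,-0.09]},{"jaw":255,"translation":[-0.044,0.041,0.008],"twist":[-0.073,0.019,-0.18]},{"jaw":255,"translation":[-0.062,0.058,0.007],"twist":[-0.11,0.026,-0.269]},{"jaw":255,"translation":[-0.077,0.072,0.003],"twist":[-0.146,0.031,-0.357]},{"jaw":255,"translation":[-0.09,0.083,-0.004],"twist":[-0.184,0.035,-0.445]}]' |grep -E "pos|ft"
python3 -m creep '[{"jaw":255,"translation":[-0.014,0,-0.01],"twist":[-0.036,0.002,-0.088]},{"jaw":255,"translation":[-0.025,-0.002,-0.024],"twist":[-0.072,0.003,-0.175]},{"jaw":255,"translation":[-0.033,-0.006,-0.04],"twist":[-0.108,0.002,-0.262]},{"jaw":255,"translation":[-0.039,-0.012,-0.061],"twist":[-0.144,0,-0.347]},{"jaw":255,"translation":[-0.043,-0.022,-0.084],"twist":[-0.18,-0.004,-0.432]}]' |grep -E "pos|ft"
python3 - <<'E'
from off import *
st();p,r=pos();Dn=rot(YAW,np.pi/2); Qa,e=ik(hp(-.12,-.12,.36),Dn,K,[[.5,-.1,-.4,0,-1.2,1.2]])
path([bot.observe()["qpos"],Qa],p,r,[5])
door("pics/s10.png")
q=Qa
for t in ((hp(-.12,.05,.36)),dp(1.95,.19,-.07,.36),dp(1.95,.19,-.07,.24),dp(1.95,.19,-.032,.24)):
    q,e=ik(t,Dn,K,[q]);print(t.round(3),q.round(2),e)
plan([(t,Dn) for t in(hp(-.12,.05,.36),dp(1.95,.19,-.07,.36),dp(1.95,.19,-.07,.24))],hp(-.12,-.12,.36),Dn)
E
```

```text
position: [0.4485, -0.0211, 0.2772]
ft_force: [0.6, 0.3, 0.7]
position: [0.4428, 0.0363, 0.2783]
ft_force: [1.3, 0.2, 0.5]
position: [0.429, 0.0623, 0.2859]
ft_force: [-0.2, -0.3, -0.3]
position: [0.4232, 0.0637, 0.3095]
ft_force: [0.7, 0.5, -1.6]
t19.60 p [0.4232 0.0637 0.3095] q [ 0.403 -0.178 -0.353 -0.23  -1.207  0.75 ] F [ 0.7  0.5 -1.6] w-0.0001 g0.0
hingeframe -0.1245 -0.112 0.3095
T [-0.0, -0.003, -0.031] W [-0.037, -0.004, -0.087] | p [0.423 0.062 0.317] q [ 0.44 -0.17 -0.33 -0.18 -1.25  0.83]
T [0.003, -0.009, -0.066] W [-0.074, -0.01, -0.173] | p [0.423 0.061 0.326] q [ 0.48 -0.15 -0.31 -0.14 -1.3   0.92]
T [0.008, -0.017, -0.106] W [-0.111, -0.017, -0.258] | p [0.424 0.059 0.336] q [ 0.52 -0.14 -0.29 -0.09 -1.34  1.  ]
T [0.016, -0.029, -0.15] W [-0.148, -0.025, -0.341] | p [0.426 0.058 0.347] q [ 0.55 -0.13 -0.27 -0.05 -1.39  1.09]
T [0.025, -0.044, -0.199] W [-0.185, -0.035, -0.423] | p [0.429 0.057 0.36 ] q [ 0.59 -0.12 -0.25  0.   -1.44  1.17]
--
239 door angle 1.951 far end [-0.22306747  0.09742715]
[0.397 0.224 0.36 ] [ 0.95 -0.08 -0.22 -0.   -1.43  0.81] 2.4096674013565147e-14
[0.351 0.302 0.36 ] [ 1.14 -0.06 -0.2  -0.   -1.43  0.62] 3.138010299697671e-11
[0.351 0.302 0.24 ] [ 1.14 -0.01 -0.42 -0.   -1.16  0.62] 2.276834183664117e-10
[0.344 0.264 0.24 ] [ 1.11 -0.06 -0.47 -0.   -1.16  0.65] 1.994018562364583e-13
T [0.0, -0.68, 0.0] W [0.0, 0.0, 0.0] rows>=3.4
T [-0.1224, -1.0214, -0.0] W [0.0, 0.0, 0.0] rows>=5.1
T [-0.1224, -1.0214, 0.48] W [0.0, 0.0, 0.0] rows>=5.7
```

Run:
```python
from off import *
p=cv2.imread("pics/s10.png"); b,_=bot.capture("top")
a=p[210:310,160:260];c=b[90:190,150:250]
cv2.imwrite("pics/c10.png",np.hstack([cv2.resize(a,(400,400),interpolation=2),cv2.resize(c,(400,400),interpolation=2)]))
```

```text
(no output)
```

View pics/c10.png

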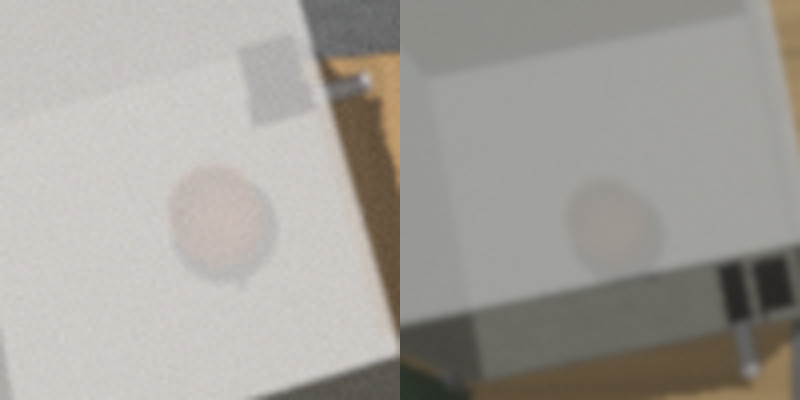

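```bash
python3 - <<'E'
from off import *
def proj(n,P):
    c=bot.camera_info(n);T=c["camera_from_world"];q=P@T[:3,:3].T+T[:3,3];q=q*[1,-1,-1]
    return cv2.projectPoints(q.reshape(-1,1,3),np.zeros(3),np.zeros(3),c["K"],c["distortion"])[0].reshape(-1,2)
t=np.linspace(0,2*np.pi,60);circ=np.c_[np.cos(t),np.sin(t),0*t]*.028
for n,o in(("scene",(160,210,0)),("top",(150,90,400))):
    p=cv2.imread("pics/c10.png")
    for nm,cs in(("rim",[(0,.0625)]),("whole",[(0,.0625),(0,.0265-.008)]),):
        P=np.vstack([circ+RING+[0,0,z] for _,z in cs]); c=(proj(n,P)+.5-o[:2])*4
        print(n,nm,"x",c[:,0].min()+o[2],c[:,0].max()+o[2],"y",c[:,1].min(),c[:,1].max())
    ring=np.c_[np.cos(t),np.sin(t),0*t]*.035+RING; c=(proj(n,ring)+.5-o[:2])*4; print(n,"ring x",c[:,0].min()+o[2],c[:,0].max()+o[2],"y",c[:,1].min(),c[:,1].max())
E
python3 -m creep '[{"jaw":255,"translation":[0,-0.003,-0.031],"twist":[-0.037,-0.004,-0.087]},{"jaw":255,"translation":[0.003,-0.009,-0.066],"twist":[-0.074,-0.01,-0.173]},{"jaw":255,"translation":[0.008,-0.017,-0.106],"twist":[-0.111,-0.017,-0.258]},{"jaw":255,"translation":[0.016,-0.029,-0.15],"twist":[-0.148,-0.025,-0.341]},{"jaw":255,"translation":[0.025,-0.044,-0.199],"twist":[-0.185,-0.035,-0.423]}]' |grep -E "pos|ft"
python3 - <<'E'
from off import *
st();Dn=rot(YAW,np.pi/2)
plan([(t,Dn) for t in(hp(-.12,-.12,.36),hp(-.12,.05,.36),dp(1.95,.19,-.07,.36))])
E
```

```text
scene rim x 167.7362038347552 258.2109494069965 y 163.48703446510535 253.23899853404896
scene whole x 167.7362038347552 264.1718494800941 y 163.48703446510535 266.56711589867245
scene ring x 170.45924072711364 277.2161339103084 y 176.30071046974922 282.74986577417894
top rim x 566.7170777059017 645.5126067580231 y 180.22603470112563 258.1936294233378
top whole x 566.7170777059017 653.0549178542371 y 180.22603470112563 268.99245011430855
top ring x 572.1874570635423 665.3836856180054 y 190.2685875150596 282.5505546668596
position: [0.4289, 0.0565, 0.3598]
ft_force: [0.1, -0.1, -0.7]
t20.20 p [0.4289 0.0565 0.3598] q [ 0.589 -0.119 -0.255 -0.002 -1.435  1.169] F [ 0.1 -0.1 -0.7] w-0.0001 g0.0
hingeframe -0.1203 -0.1202 0.3598
T [0.0011, -0.0007, -0.0009] W [-0.0011, 0.0003, -0.0023] rows>=0.0
T [-0.0013, -0.6807, 0.0003] W [-0.0011, 0.0003, -0.0023] rows>=3.4
T [-0.1249, -1.0217, 0.0009] W [-0.0011, 0.0003, -0.0023] rows>=5.1
```

The predicted silhouette of a correctly seated beaker matches both views (within about 1 mm). Now over the door to its outer side.

```bash
python3 -m creep '[{"jaw":255,"translation":[0,-0.18,0],"twist":[0,0,0]},{"jaw":255,"translation":[0,-0.36,0],"twist":[0,0,0]},{"jaw":255,"translation":[0,-0.54,0],"twist":[0,0,0]},{"jaw":255,"translation":[-0.05,-0.7,0],"twist":[0,0,0]},{"jaw":255,"translation":[-0.1,-0.86,0],"twist":[0,0,0]}]' |grep -E "pos|ft"
python3 -m creep '[{"jaw":255,"translation":[-0.025,-0.16,0],"twist":[0,0,0]},{"jaw":255,"translation":[-0.025,-0.16,0.1],"twist":[0,0,0]},{"jaw":255,"translation":[-0.025,-0.16,0.29],"twist":[0,0,0]},{"jaw":255,"translation":[-0.025,-0.16,0.48],"twist":[0,0,0]},{"jaw":255,"translation":[-0.025,-0.16,0.48],"twist":[0,0,0]}]' |grep -E "pos|ft"
python3 - <<'E'
from off import *
st();Dn=rot(YAW,np.pi/2);p,r=pos();q=bot.observe()["qpos"];n=0
for a in list(np.arange(1.95,.14,-.1))+[.1]:
    rr=.19+.06*np.clip((1.7-a)/1.4,0,1); t=dp(a,rr,-.032,.24); q,e=ik(t,Dn,K,[q])
    print("%.2f"%a,"e%.4f"%e,end=" ");plan([(t,Dn)],p,r);n+=1
    if n%5==0:p,r=t,Dn
E
```

```text
position: [0.364, 0.2646, 0.3598]
ft_force: [0.8, 0.5, 0.5]
position: [0.349, 0.2983, 0.2346]
ft_force: [0.3, -0.2, -0.2]
t21.20 p [0.349  0.2983 0.2346] q [ 1.134 -0.002 -0.428 -0.005 -1.152  0.619] F [ 0.3 -0.2 -0.2] w0.0003 g0.0
hingeframe -0.1531 0.1324 0.2346
1.95 e0.0000 T [-0.0452, 0.1298, -0.0208] W [0.0025, 0.0052, -0.0057] rows>=0.7
1.85 e0.0000 T [-0.0813, 0.1978, -0.0202] W [0.0025, 0.0052, -0.0057] rows>=1.1
1.75 e0.0000 T [-0.1104, 0.2692, -0.0197] W [0.0025, 0.0052, -0.0057] rows>=1.5
1.65 e0.0000 T [-0.1407, 0.3425, -0.0192] W [0.0025, 0.0052, -0.0057] rows>=1.9
1.55 e0.0000 T [-0.1722, 0.4195, -0.0186] W [0.0025, 0.0052, -0.0057] rows>=2.3
1.45 e0.0000 T [-0.0242, 0.0813, -0.0] W [0.0, 0.0, 0.0] rows>=0.4
1.35 e0.0000 T [-0.0399, 0.1663, -0.0] W [0.0, 0.0, 0.0] rows>=0.9
1.25 e0.0000 T [-0.0466, 0.2541, -0.0] W [0.0, 0.0, 0.0] rows>=1.3
1.15 e0.0000 T [-0.0438, 0.3438, -0.0] W [0.0, 0.0, 0.0] rows>=1.7
1.05 e0.0000 T [-0.0314, 0.4342, -0.0] W [0.0, 0.0, 0.0] rows>=2.2
0.95 e0.0000 T [0.0224, 0.0902, 0.0] W [0.0, 0.0, 0.0] rows>=0.5
0.85 e0.0000 T [0.0547, 0.179, 0.0] W [0.0, 0.0, 0.0] rows>=0.9
0.75 e0.0000 T [0.0969, 0.2654, 0.0] W [0.0, 0.0, 0.0] rows>=1.4
0.65 e0.0000 T [0.1488, 0.3483, 0.0] W [0.0, 0.0, 0.0] rows>=1.9
0.55 e0.0000 T [0.2102, 0.4265, 0.0] W [0.0, 0.0, 0.0] rows>=2.4
0.45 e0.0000 T [0.0704, 0.0725, 0.0] W [0.0, 0.0, 0.0] rows>=0.5
0.35 e0.0000 T [0.1492, 0.1383, 0.0] W [0.0, 0.0, 0.0] rows>=1.0
0.25 e0.0000 T [0.238, 0.1882, 0.0] W [0.0, 0.0, 0.0] rows>=1.5
0.15 e0.0000 T [0.3334, 0.2206, 0.0] W [0.0, 0.0, 0.0] rows>=2.0
0.10 e0.0000 T [0.3822, 0.2331, 0.0] W [0.0, 0.0, 0.0] rows>=2.2
```

```bash
python3 -m creep '[{"jaw":255,"translation":[-0.045,0.13,-0.02],"twist":[0,0,0]},{"jaw":255,"translation":[-0.081,0.198,-0.02],"twist":[0,0,0]},{"jaw":255,"translation":[-0.11,0.269,-0.02],"twist":[0,0,0]},{"jaw":255,"translation":[-0.141,0.343,-0.02],"twist":[0,0,0]},{"jaw":255,"translation":[-0.172,0.42,-0.02],"twist":[0,0,0]}]' |grep -E "pos|ft"
python3 -m creep '[{"jaw":255,"translation":[-0.024,0.081,0],"twist":[0,0,0]},{"jaw":255,"translation":[-0.04,0.166,0],"twist":[0,0,0]},{"jaw":255,"translation":[-0.047,0.254,0],"twist":[0,0,0]},{"jaw":255,"translation":[-0.044,0.344,0],"twist":[0,0,0]},{"jaw":255,"translation":[-0.031,0.434,0],"twist":[0,0,0]}]' |grep -E "pos|ft"
python3 -m creep '[{"jaw":255,"translation":[0.022,0.09,0],"twist":[0,0,0]},{"jaw":255,"translation":[0.055,0.179,0],"twist":[0,0,0]},{"jaw":255,"translation":[0.097,0.265,0],"twist":[0,0,0]},{"jaw":255,"translation":[0.149,0.348,0],"twist":[0,0,0]},{"jaw":255,"translation":[0.18,0.39,0],"twist":[0,0,0]}]' |grep -E "pos|ft"
python3 - <<'E'
from off import *
st();door();Dn=rot(YAW,np.pi/2)
plan([(t,Dn) for t in(dp(a,.25,-.032,.24) for a in(.5,.4,.3,.2,.15,.1))])
E
```

```text
position: [0.3286, 0.1898, 0.246]
ft_force: [0.0, 0.5, 1.4]
position: [0.3405, 0.081, 0.2451]
ft_force: [0.9, 0.6, -0.9]
position: [0.4031, -0.007, 0.2445]
ft_force: [-0.5, 0.4, 0.1]
t22.70 p [ 0.4031 -0.007   0.2445] q [ 0.476 -0.121 -0.515 -0.002 -1.177  1.279] F [-0.5  0.4  0.1] w-0.0003 g0.0
hingeframe -0.1576 -0.1777 0.2445
332 door angle 0.533 far end [-0.14572285 -0.22995459]
T [0.0362, 0.1039, 0.0174] W [-0.001, 0.0007, -0.0043] rows>=0.6
T [0.121, 0.1584, 0.0172] W [-0.001, 0.0007, -0.0043] rows>=1.0
T [0.2109, 0.2041, 0.017] W [-0.001, 0.0007, -0.0043] rows>=1.5
T [0.3048, 0.2406, 0.0168] W [-0.001, 0.0007, -0.0043] rows>=1.9
T [0.353, 0.2552, 0.0168] W [-0.001, 0.0007, -0.0043] rows>=2.2
T [0.4019, 0.2675, 0.0167] W [-0.001, 0.0007, -0.0043] rows>=2.4
```

```bash
python3 -m creep '[{"jaw":255,"translation":[0.018,0.06,0.01],"twist":[0,0,0]},{"jaw":255,"translation":[0.036,0.104,0.017],"twist":[0,0,0]},{"jaw":255,"translation":[0.078,0.132,0.017],"twist":[0,0,0]},{"jaw":255,"translation":[0.121,0.158,0.017],"twist":[0,0,0]},{"jaw":255,"translation":[0.165,0.182,0.017],"twist":[0,0,0]}]' |grep -E "pos|ft"
python3 -m creep '[{"jaw":255,"translation":[0.03,0.015,0],"twist":[0,0,0]},{"jaw":255,"translation":[0.06,0.028,0],"twist":[0,0,0]},{"jaw":255,"translation":[0.09,0.04,0],"twist":[0,0,0]},{"jaw":255,"translation":[0.115,0.05,0],"twist":[0,0,0]},{"jaw":255,"translation":[0.14,0.058,0],"twist":[0,0,0]}]' |grep -E "pos|ft"
python3 - <<'E'
from off import *
st();door();Dn=rot(YAW,np.pi/2)
plan([(t,Dn) for t in(dp(a,.25,-.032,.24) for a in(.15,.1,.05))]);plan([(hp(-.027,-.25,.24),Dn)])
E
```

```text
position: [0.4529, -0.0422, 0.2405]
ft_force: [-0.4, 0.5, -0.0]
position: [0.4897, -0.0497, 0.2403]
ft_force: [-0.3, 0.6, 0.7]
t23.75 p [ 0.4897 -0.0497  0.2403] q [ 0.297  0.048 -0.364 -0.003 -1.158  1.46 ] F [-0.3  0.6  0.7] w0.0001 g0.0
hingeframe -0.0806 -0.2359 0.2403
378 door angle 0.186 far end [-0.0576851  -0.25823128]
T [0.0432, 0.0251, 0.0012] W [-0.0014, -0.0003, -0.0031] rows>=0.2
T [0.092, 0.0374, 0.0012] W [-0.0014, -0.0003, -0.0031] rows>=0.5
T [0.1415, 0.0473, 0.0012] W [-0.0014, -0.0003, -0.0031] rows>=0.7
T [0.2113, 0.0546, 0.0012] W [-0.0014, -0.0003, -0.0031] rows>=1.1
```

```bash
python3 -m creep '[{"jaw":255,"translation":[0.02,0.012,0],"twist":[0,0,0]},{"jaw":255,"translation":[0.035,0.021,0],"twist":[0,0,0]},{"jaw":255,"translation":[0.05,0.028,0],"twist":[0,0,0]},{"jaw":255,"translation":[0.065,0.032,0],"twist":[0,0,0]},{"jaw":255,"translation":[0.08,0.035,0],"twist":[0,0,0]}]' |grep -E "pos|ft"
python3 -m creep '[{"jaw":255,"translation":[0.012,0.004,0],"twist":[0,0,0]},{"jaw":255,"translation":[0.024,0.008,0],"twist":[0,0,0]},{"jaw":255,"translation":[0.036,0.011,0],"twist":[0,0,0]},{"jaw":255,"translation":[0.048,0.014,0],"twist":[0,0,0]},{"jaw":255,"translation":[0.06,0.016,0],"twist":[0,0,0]}]' |grep -E "pos|ft"
python3 -m creep '[{"jaw":255,"translation":[0.008,0.002,0],"twist":[0,0,0]},{"jaw":255,"translation":[0.016,0.003,0],"twist":[0,0,0]},{"jaw":255,"translation":[0.024,0.003,0],"twist":[0,0,0]},{"jaw":255,"translation":[0.032,0.003,0],"twist":[0,0,0]},{"jaw":255,"translation":[0.04,0.003,0],"twist":[0,0,0]}]' |grep -E "pos|ft"
python3 -c "
from off import *
st();door()"
```

```text
position: [0.5104, -0.0548, 0.2402]
ft_force: [-2.3, -0.2, -1.0]
position: [0.5262, -0.0558, 0.2404]
ft_force: [-2.9, 0.3, 0.8]
position: [0.5361, -0.0549, 0.2404]
ft_force: [-1.2, -2.1, 0.5]
t25.30 p [ 0.5361 -0.0549  0.2404] q [ 0.26   0.129 -0.273 -0.002 -1.169  1.496] F [-1.2 -2.1  0.5] w-0.0004 g0.0
hingeframe -0.036 -0.2498 0.2404
262 door angle 0.017 far end [-0.01338884 -0.25446528]
```

```bash
python3 -m creep '[{"jaw":255,"translation":[0.008,0,0],"twist":[0,0,0]},{"jaw":255,"translation":[0.016,0,0],"twist":[0,0,0]},{"jaw":255,"translation":[0.024,0,0],"twist":[0,0,0]},{"jaw":255,"translation":[0.032,0,0],"twist":[0,0,0]},{"jaw":255,"translation":[0.04,0,0],"twist":[0,0,0]}]' |grep -E "pos|ft"
python3 -m creep '[{"jaw":255,"translation":[0.008,0,0],"twist":[0,0,0]},{"jaw":255,"translation":[0.014,0,0],"twist":[0,0,0]}]' |grep -E "pos|ft"
python3 -c "
from off import *
st()"
```

```text
position: [0.5458, -0.053, 0.2404]
ft_force: [-3.1, -1.6, 1.5]
position: [0.5479, -0.0525, 0.2401]
ft_force: [-11.8, -2.0, 4.7]
t26.05 p [ 0.5479 -0.0525  0.2401] q [ 0.258  0.15  -0.248 -0.003 -1.175  1.499] F [-11.8  -2.    4.7] w-0.0000 g0.0
hingeframe -0.024 -0.2497 0.2401
```

One more small press to the firm stop, then back off.

```bash
python3 -m creep '[{"jaw":255,"translation":[0.006,0,0],"twist":[0,0,0]},{"jaw":255,"translation":[0.01,0,0],"twist":[0,0,0]},{"jaw":255,"translation":[0.01,0,0],"twist":[0,0,0]}]' |grep -E "pos|ft"
python3 -m creep '[{"jaw":255,"translation":[-0.03,0,0],"twist":[0,0,0]},{"jaw":255,"translation":[-0.08,0,0],"twist":[0,0,0]},{"jaw":255,"translation":[-0.2,0,0],"twist":[0,0,0]},{"jaw":255,"translation":[-0.4,0,0],"twist":[0,0,0]},{"jaw":255,"translation":[-0.4,0,0],"twist":[0,0,0]}]' |grep -E "pos|ft"
python3 -m creep '[{"jaw":255,"translation":[-0.02,0,-0.1],"twist":[0,0,0]},{"jaw":255,"translation":[-0.02,0,-0.1],"twist":[0,0,0]},{"jaw":255,"translation":[-0.02,0,-0.1],"twist":[0,0,0]},{"jaw":255,"translation":[-0.02,0,-0.1],"twist":[0,0,0]}]' |grep -E "pos|ft"
python3 - <<'E'
from off import *
st();door("pics/s11.png");b,_=bot.capture("top"); p=cv2.imread("pics/s11.png")
cv2.imwrite("pics/c11.png",np.hstack([cv2.resize(p[90:310,90:300],(380,400)),cv2.resize(b[40:240,110:310],(400,400))]))
E
```

```text
position: [0.5483, -0.0524, 0.2398]
ft_force: [-16.4, -1.1, 7.1]
position: [0.4488, -0.0709, 0.2406]
ft_force: [0.9, -0.3, 1.2]
position: [0.4483, -0.071, 0.265]
ft_force: [-0.5, 0.3, -0.0]
t27.25 p [ 0.4483 -0.071   0.265 ] q [ 0.277 -0.038 -0.393 -0.003 -1.215  1.48 ] F [-0.5  0.3 -0. ] w0.0001 g0.0
hingeframe -0.1252 -0.249 0.265
104 door angle -0.002 far end [-0.00862976 -0.27194928]
```

View pics/c11.png

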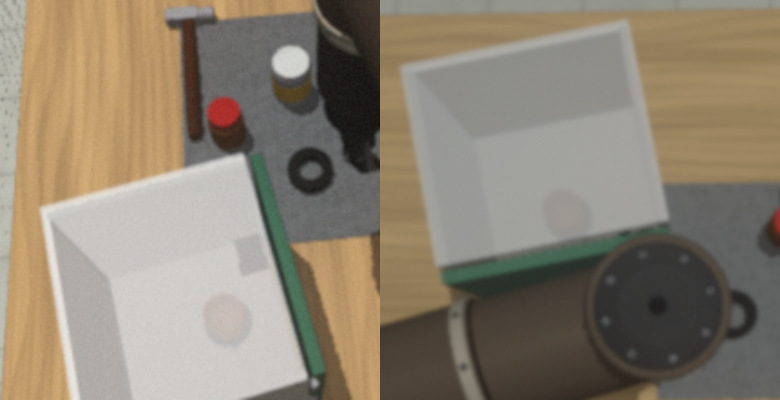

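The door is shut and held (angle about 0), the beaker stands in the ring at (228,320) and (567,213) in the crop, and the bystanders are unmoved. Handing in.

```bash
python3 -c "
from workcell import bot
print(bot.hand_in())"
```

```text
the job is handed in; nothing more can be done
None
```

The copper beaker stands upright in the ring stand, centred to within about 1–2 mm by the camera check. The door is shut with the catch holding it (measured angle about 0), the tin, jar and hammer look unmoved, and the job was handed in at about 27 s; no verdict came back.

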